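# Fit a cartridge fuse and lock its bayonet cap

### The job

Fit a fuse to the power unit: stand the longer of the two fuses from the rack upright in the open fuse holder and let go of it, then set the winged cap over it with the cap's two slots on the holder's two pins. Push the cap down against the spring and turn it a quarter turn clockwise (seen from above) until it is locked home, and finish still gripping the cap in that locked position, because the contact check is read while it is held. Leave the selector, the short fuse, the meter and the screwdriver as they are.

Things in the scene. Friction and masses are not known exactly. Their poses are not given: they have to be found in the camera images.
- holder_mouth (a point): Centre of the open top of the fuse holder, a black upright tube of 19 mm outer diameter standing 19 mm out of the power unit's panel; bore 12 mm diameter, chamfered. z is up, along the bore. Two round steel pins, 4.4 mm thick, stick out of the tube's outside along +x and -x of this frame to 13.5 mm from the axis, their centres 4.2 mm below the top.
- unit: The power unit, fixed: a beige steel case 180 (x) x 220 (y) x 75 mm high with a flat panel on top, turned by up to 20 degrees. Origin: centre of its underside. The fuse holder stands 15 mm towards -x and 50 mm towards -y of its middle. Within 70 mm of it nothing on the panel stands higher than its tube.
- contact (a joint): The sprung contact inside the holder's bore that carries the fuse: 0 when relaxed, growing downwards, in m, to 0.009. A fuse put in by itself stands 14.5 mm out of the tube. Pressing it starts at about 4 N and takes 1 N more per mm; about 0.0035 with the cap locked, 0.0076 with the cap pushed right down.
- fuse_mid (a point): The longer fuse, a white ceramic cartridge with steel ends, 10.3 mm diameter, 38 mm long, 12 g, edges chamfered 1.4 mm. It starts upright in one of the rack's two holes, 24 mm standing out; since only 14.5 mm stay out of the fuse holder, it is best gripped by its top 12 mm. The point is its centre, 19 mm from either end; z is along it.
- rack: Grey fuse rack fixed to the bench, 90 x 36 mm and 20 mm high, with two holes 14 mm deep, 22.5 mm either side of its middle along its x. The origin is the centre of its underside.
- cap_mid (a point): The holder's black bayonet cap, 30 g, standing open end down on the bench: a round cup 31 mm in diameter, 25.4 mm high, inside 21.6 mm wide and 21.4 mm deep, on it a flat wing grip 30 mm long (along x of this frame), 10 mm thick (y) and 15 mm high. The point is on its axis, half-way up: 20.3 mm above the open rim, 5.1 mm below the cup's flat top. Either way round is equal.
- cap_slot (a point): Start, on the cap's rim, of one of two J-shaped slots in its skirt (8 mm wide, below both ends of the wing). They go over the pins when wing and pins line up (within 8 degrees), then run a quarter turn. With the rim 13 to 14.5 mm (the stop, about 12 N) below the tube's top the cap turns clockwise to a stop at about 95 degrees; eased off, it springs up to about 10.5 mm, locked in a notch.
- short_fuse_mid (a point): Bystander: the shorter fuse, 8.5 mm diameter and 31.5 mm long, upright in the rack's other hole, 17.5 mm standing out, 45 mm from the longer fuse. The point is its centre.
- selector_mark (a point): Bystander: the pointer end of the black bar knob on the white dial, 105 mm from the fuse holder on the power unit's panel, top 44 mm above the panel. It turns easily.
- meter_mid (a point): Bystander: a dark hand-held meter lying on the bench, 84 x 170 x 36 mm; the point is its centre.
- screwdriver: Bystander: a black-handled screwdriver lying on the bench, 170 mm long along its x, 26 mm thick; the origin is under its middle.
Mind the look-alikes: they are no part of the job. Several things look just like the part that bears cap_mid: the one meant starts nearest to the robot's base.

How it is judged:
On the way, in this order (a step that is already met when the one before it is completed fails the run):
1. the longer fuse stands in the fuse holder and has been let go (horizontal distance between fuse_mid and holder_mouth below 0.003 m and z of fuse_mid in the frame of holder_mouth below -0.002 m and angle between fuse_mid's own z axis and vertical below 0.15 rad and contact force between fuse and the fingers below 0.05 N), for 0.2 s.
2. the cap is pushed down over the fuse, slots on the pins, not yet turned (horizontal distance between cap_mid and holder_mouth below 0.004 m and z of cap_mid in the frame of holder_mouth below 0.0088 m and angle between the x axis of cap_mid and the x axis of holder_mouth, either way round below 0.45 rad), for 0.05 s.
At the end, for the whole second after the job is handed in: The cap is upright on the holder, within 0.16 rad of a quarter turn from the pins, rim at least 8.5 mm below the tube top (in the notch or pressed further), at rest and gripped (over 1.5 N); the fuse is under it on its sprung contact; short fuse, selector, meter, screwdriver unmoved (6 to 15 mm) (angle between the x axis of cap_mid and the y axis of holder_mouth, either way round below 0.16 rad and z of cap_mid in the frame of holder_mouth below 0.0118 m and horizontal distance between each of cap_mid, fuse_mid and holder_mouth below 0.003 m and angle between cap_mid's own z axis and vertical below 0.1 rad and linear speed of cap below 0.02 m/s and contact force between cap and the fingers above 1.5 N and z of fuse_mid in the frame of holder_mouth below -0.0052 m and value of joint contact above 0.001 m and distance of short_fuse_mid from where it was at the start of the episode below 0.01 m and distance of selector_mark from where it was at the start of the episode below 0.006 m and distance of each of meter_mid, screwdriver from where it was at the start of the episode below 0.015 m); the arm keeps its last pose, push and grip.
It fails at once if the short fuse was moved (distance of short_fuse_mid from where it was at the start of the episode above 0.01 m).
It fails at once if the selector was turned (distance of selector_mark from where it was at the start of the episode above 0.006 m).
It fails at once if the meter was pushed (distance of meter_mid from where it was at the start of the episode above 0.015 m).
It fails at once if the screwdriver was pushed (distance of screwdriver from where it was at the start of the episode above 0.015 m).
It also fails if it takes over 69 s, if anything falls off the work surface, if the arm or the gripper's body presses on something with over 40 N, if the wrist force passes 120 N, or if a joint passes its speed limit or range.

### The arm

A 7-joint arm with a two-finger parallel gripper is mounted at the origin on the work surface. World frame = base frame: x ahead of the robot, y to its left, z up, the work surface at z = 0. Lengths are in m, angles in rad, forces in N, time in s.
With the tool pointing down it reaches from about 0.35 to 0.9 m from the base axis. Payload 8.1 kg.
Tool frame: the origin (TCP) lies on the centre line of the jaws, within the pads' length; the fingertips stand 17 mm ahead of it and the grasp point (between the pads) lies 2 mm behind it; z points along the fingers, y is the direction in which the jaws open and shut (so a half turn about z gives the same grasp; the last joint's range is limited). The gripper opens to 92 mm and grips with 3 to 60 N. Pads are 19 mm wide; open, the fingers measure 130 mm over their backs; the gripper's body (75 mm by 190 mm) begins 47 mm behind the grasp point.
Start: joints at [1.016, 0.434, 0.025, 1.573, -0.012, 1.134, -0.075], TCP at [0.273, -0.562, 0.244] pointing down, gripper open.
Joint ranges: [-2.62, 2.62], [-0.44, 2.09], [-1.27, 1.32], [0.08, 2.57], [-1.32, 4.46], [0.12, 2], [-2.74, 2.74]. Speed limits (rad/s): [2.22, 2.22, 3.01, 3.01, 3.14, 3.14, 3.14].

### API

Orientations are given as a rotation vector (axis times angle).
In Python, from cell import arm gives the robot as it stands.
- The arm moves only by the shell command python3 -m creep 'ROWS' [FORCE]. ROWS is JSON, a list that holds one entry, the list of rows, each a list of 7 numbers: the shift along the world's x, y, z in cm, then the turn, a rotation vector about the world's x, y, z in degrees, then the opening, from -1 (shut) to 1 (fully open), so that 0 is half open. In form: [[[tx, ty, tz, ax, ay, az, jaw], ...]]. A call has 1 to 5 rows; each row is the pose to reach, as a shift and turn from the pose commanded when the call began; what a row does not reach only later rows make up. A row lasts 1/10 s, in which the tool goes at most 50 mm and 8.59 degrees, less where a joint would pass 70% of its speed; a pose out of reach is approached as far as the arm can. A call with a gripper value outside its range is refused whole. The fingers move at their own pace and stop on an object; FORCE is the grip in N (left out, the last holds). Time passes only in rows, so rows that repeat a pose let the fingers close. It gives the time, the measured TCP pose, the force and the opening at its end, in the units of the state.
- arm.observe(): the state, without advancing time (a new reading comes with each control period).
- arm.get_image(name): name is "side" or "top" or "wrist"; returns the picture (384x512x3 uint8, red, green, blue); there is no depth.
- arm.camera_model(name): a dict with "vfov" (degrees; the focal length in pixels is half the picture's height over the tangent of half this angle, whatever the lens; pixels are square), "cx", "cy" (the principal point, pixels), "cam_to_world" (4x4, takes a point from camera to world coordinates); the wrist camera has in their place "T_tool_cam" (4x4, takes a point from camera to tool coordinates, whose origin is the TCP and whose axes are the flange's). Camera axes: x right, y down, z forward; pixel columns grow to the right and rows downward; lengths in m; the calibration is good to about 2 mm. A picture is of the moment at which its call begins: read the wrist's pose just before it. camera_model takes no time and is no camera call.
- arm.sign_off(): hands the job in, once; it reports no verdict.
The state is a dict: "clock": time; "joints": joint angles; "dq": joint speeds; "joint_efforts": joint torques, N m; "position": TCP position; "ee_rot": TCP orientation; "force": force on the tool from outside, world axes, zero at the start; "ft_torque": the same for the moment, N m; "width": opening from 0.0 (shut) to 1.0 (fully open).
Only numpy, scipy, OpenCV 4.12 (cv2) and the standard library are available. Lean on these libraries where they do the work, as an engineer would, in place of code of your own. Each camera call takes 0.05 s, during which the arm holds its last target.

## Working session

There is one attempt and no reset: what is moved stays moved. The work goes in short steps, Python scripts to look and compute and a shell command to move; the robot and the scene stay as the last step left them, time stands still between calls to the robot, and variables do not carry over. Pictures are saved under pics/ and viewed, and the job is handed in when it is done.

```bash
ls; mkdir -p pics
python3 - <<'E'
from cell import arm
import cv2
s=arm.observe();print(s)
for n in("side","top","wrist"):
    print(n,arm.camera_model(n))
    im=arm.get_image(n);cv2.imwrite(f"pics/a_{n}.png",cv2.cvtColor(im,cv2.COLOR_RGB2BGR))
E
```

```text
pics
{'clock': 0.0, 'joints': array([ 1.01640073,  0.43516048,  0.02498018,  1.57409947, -0.01164743,
        1.13397857, -0.07508149]), 'dq': array([ 9.02056129e-04,  6.72117909e-04, -8.96193333e-04, -1.79460904e-03,
       -8.79644461e-04, -4.17837003e-05,  2.05408117e-03]), 'joint_efforts': array([ 1.12774435e-04, -6.67847013e+01,  9.85125303e-01, -3.14453852e+01,
       -6.03415235e-02,  4.30399377e-02,  1.72591394e-04]), 'position': array([ 0.27261504, -0.5618779 ,  0.24298292]), 'ee_rot': array([-3.06040127e+00, -7.03217024e-01,  6.73377652e-04]), 'force': array([ 0.39099515, -0.58555071, -0.17413117]), 'ft_torque': array([-0.00244692,  0.0630684 ,  0.00999462]), 'width': 1.0025917599514473}
side {'vfov': 55.4742257285488, 'cx': 258.4716040864901, 'cy': 192.74010736515908, 'cam_to_world': array([[ 0.78551437, -0.41805463,  0.45628663,  0.17349535],
       [-0.61883031, -0.52583973,  0.58355944, -0.43235882],
       [-0.00402608, -0.74075833, -0.67175955,  0.61134556],
       [ 0.        ,  0.        ,  0.        ,  1.        ]])}
top {'vfov': 45.45927741860883, 'cx': 245.8816808985829, 'cy': 192.9219336751886, 'cam_to_world': array([[-0.02176061, -0.99691512,  0.07541028,  0.44579825],
       [-0.99975424,  0.02137887, -0.00586585,  0.02377821],
       [ 0.00423557, -0.07551939, -0.99713534,  1.21770553],
       [ 0.        ,  0.        ,  0.        ,  1.        ]])}
wrist {'vfov': 63.30119277079553, 'cx': 262.9826402890299, 'cy': 190.11272196163551, 'T_tool_cam': array([[ 1.66763732e-03, -9.59707850e-01, -2.80994772e-01,
         7.75875826e-02],
       [ 9.99998477e-01,  1.45579390e-03,  9.62644031e-04,
         3.47271688e-04],
       [-5.14786557e-04, -2.80995949e-01,  9.59708816e-01,
        -1.40651227e-01],
       [ 0.00000000e+00,  0.00000000e+00,  0.00000000e+00,
         1.00000000e+00]])}
```

View pics/a_top.png

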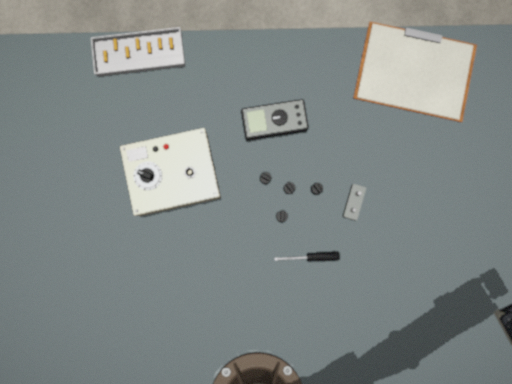

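View pics/a_side.png

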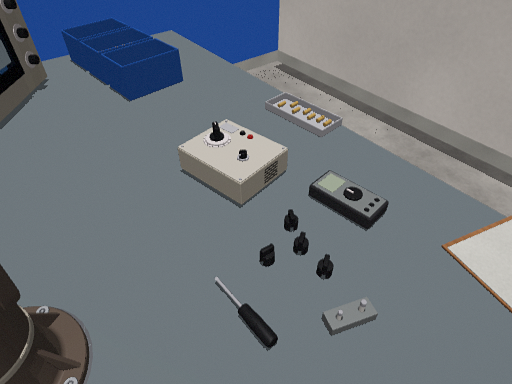

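View pics/a_wrist.png

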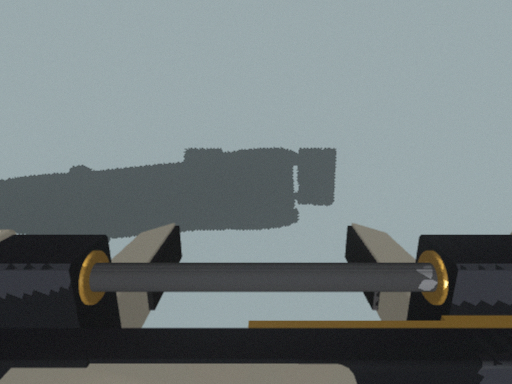

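```bash
cat > h.py <<'E'
from cell import arm
import numpy as np,cv2
from scipy.spatial.transform import Rotation as R
def model(n,s=None):
    m=arm.camera_model(n)
    f=192/np.tan(np.radians(m['vfov']/2))
    if n=='wrist':
        s=s or arm.observe()
        T=np.eye(4);T[:3,:3]=R.from_rotvec(s['ee_rot']).as_matrix();T[:3,3]=s['position']
        M=T@m['T_tool_cam']
    else: M=m['cam_to_world']
    return f,m['cx'],m['cy'],M
def px2w(mod,u,v,z):
    f,cx,cy,M=mod
    d=M[:3,:3]@np.array([(u-cx)/f,(v-cy)/f,1]);o=M[:3,3]
    return o+d*(z-o[2])/d[2]
def w2px(mod,p):
    f,cx,cy,M=mod
    q=M[:3,:3].T@(np.asarray(p)-M[:3,3]);return np.array([cx+f*q[0]/q[2],cy+f*q[1]/q[2]])
def snap(n,name):
    s=arm.observe();mod=model(n,s);im=cv2.cvtColor(arm.get_image(n),cv2.COLOR_RGB2BGR)
    cv2.imwrite(f'pics/{name}.png',im);np.save(f'pics/{name}.npy',np.array([mod[0],mod[1],mod[2],*mod[3].ravel()]))
    return im,mod,s
def load(name):
    a=np.load(f'pics/{name}.npy');return a[0],a[1],a[2],a[3:].reshape(4,4)
E
python3 - <<'E'
from h import *
t=model('top');s=model('side')
print('caps',[px2w(t,u,v,.04).round(3) for u,v in((265,178),(289,188),(316,189),(281,216))])
print('caps side',[px2w(s,u,v,.02).round(3) for u,v in((291,222),(301,244),(325,268),(267,256))])
print('rack',px2w(t,355,202,.02), 'holder',px2w(t,189.5,172,.094),'side',px2w(s,242.5,153,.094))
print('fuses top',[px2w(t,u,v,.044).round(3) for u,v in((359,194),(353,210))],'side',[px2w(s,u,v,.044).round(3) for u,v in((340,313),(364,301))])
a=cv2.imread('pics/a_top.png');b=cv2.imread('pics/a_side.png')
f=lambda i,x,y,w,h:cv2.resize(i[y:y+h,x:x+w],(400,300),interpolation=cv2.INTER_CUBIC)
cv2.imwrite('pics/crops.png',np.vstack([np.hstack([f(a,240,160,80,60),f(a,325,180,60,45)]),np.hstack([f(b,240,205,100,75),f(b,315,285,68,51)])]))
E
```

```text
caps [array([ 0.572, -0.033,  0.04 ]), array([ 0.545, -0.095,  0.04 ]), array([ 0.541, -0.164,  0.04 ]), array([ 0.474, -0.072,  0.04 ])]
caps side [array([ 0.572, -0.039,  0.02 ]), array([ 0.546, -0.099,  0.02 ]), array([ 0.541, -0.173,  0.02 ]), array([ 0.471, -0.079,  0.02 ])]
rack [ 0.50640673 -0.26851569  0.02      ] holder [0.5854917  0.15505107 0.094     ] side [0.5826953  0.15230632 0.094     ]
fuses top [array([ 0.526, -0.274,  0.044]), array([ 0.485, -0.257,  0.044])] side [array([ 0.479, -0.264,  0.044]), array([ 0.529, -0.274,  0.044])]
```

View pics/crops.png

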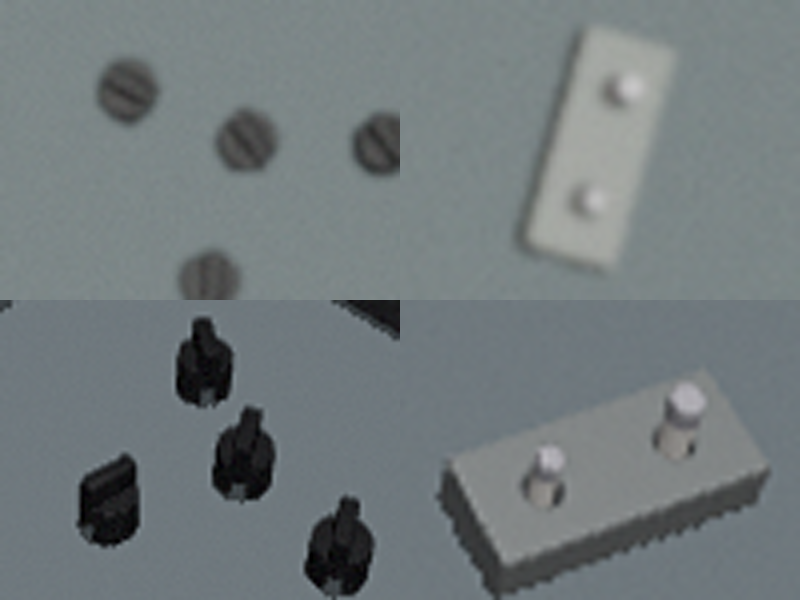

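Caps at top-view pixels (265,178), (289,188), (316,189) and (281,216). The last one is nearest the base (about 0.48 m away), so it is the one meant. The crop shows the long fuse is the taller, thicker one at top px (359,194), side px (364,301). I'll move over the rack, turning the jaws across its axis.

```bash
python3 -m creep '[[[5,5.6,0,0,0,8.5,0],[10,11.2,0,0,0,17,0],[15,17,0,0,0,25.5,0],[19,22,0,0,0,34,0],[23,26,0,0,0,42.5,0]]]' 20
python3 -m creep '[[[1,1,0,0,0,8.5,0],[1.5,1.5,0,0,0,17,0],[1.8,2,0,0,0,25.5,0],[1.8,2.4,-1,0,0,34,0],[1.8,2.4,-2,0,0,42.5,0]]]'
python3 -m creep '[[[0,0,-1,0,0,8.5,0],[0,0,-3,0,0,17,0],[0,0,-5,0,0,25.5,0],[0,0,-6,0,0,34,0],[0,0,-7,0,0,42.5,0]]]'
python3 - <<'E'
from h import *
snap('wrist','b_wrist');print(arm.observe()['joints'].round(2))
E
```

```text
clock: 0.65
position: [0.4386, -0.3728, 0.2437]
ee_rot: [-2.593, -1.773, 0.0]
force: [0.1, -1.4, -0.4]
width: 0.619
clock: 1.15
position: [0.4562, -0.3498, 0.2236]
ee_rot: [1.773, 2.593, 0.0]
force: [0.2, 0.5, 0.4]
width: 0.498
clock: 1.65
position: [0.4555, -0.3504, 0.1527]
ee_rot: [-0.714, -3.058, -0.001]
force: [0.4, 0.0, 0.1]
width: 0.501
[ 0.94  0.51 -0.53  1.77  0.31  0.95  1.4 ]
```

View pics/b_wrist.png

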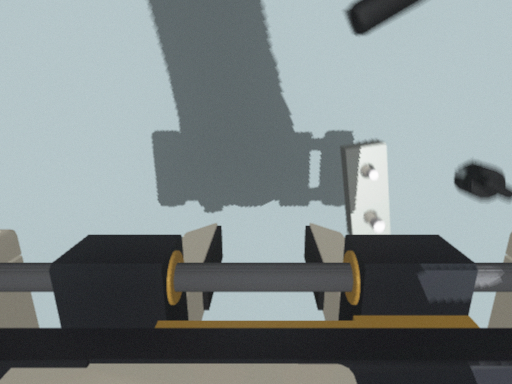

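Run:
```python
from h import *
m=load('b_wrist')
print(px2w(m,379,227,.044),px2w(m,374,175,.0375),w2px(m,arm.observe()['position']+[0,0,-.017]))
im=cv2.imread('pics/b_wrist.png');cv2.imwrite('pics/b_c.png',cv2.resize(im[130:250,320:480],(800,600),interpolation=cv2.INTER_CUBIC))
```

```text
[ 0.52857372 -0.27339181  0.044     ] [ 0.48571116 -0.25958964  0.0375    ] [260.2567394 236.7373364]
```

View pics/b_c.png

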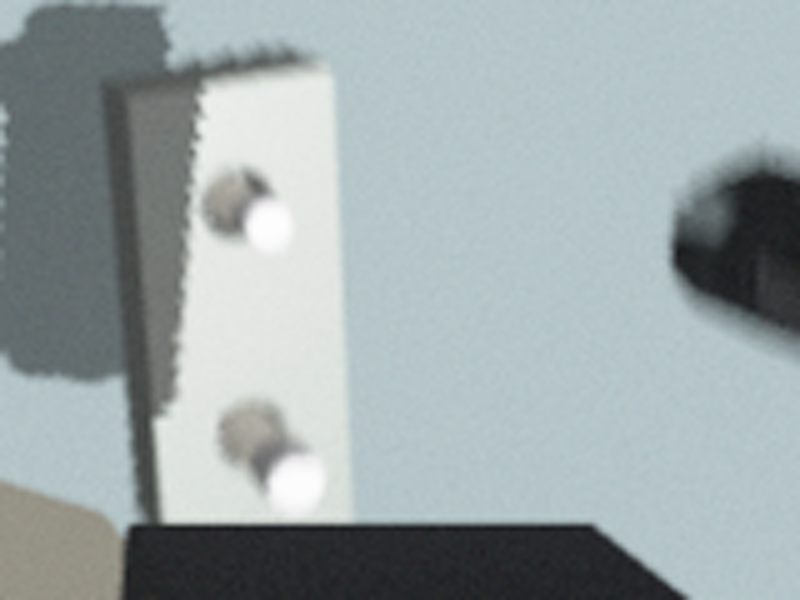

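```bash
python3 -m creep '[[[3,3.2,0,0,0,4,0],[6,6.4,0,0,0,8.5,0],[7.3,7.7,-2,0,0,8.5,0],[7.3,7.7,-4,0,0,8.5,0],[7.3,7.7,-4,0,0,8.5,0]]]'
python3 - <<'E'
from h import *
im,m,s=snap('wrist','c_wrist');print(s['position'],s['ee_rot'],w2px(m,[.5285,-.2735,.044]))
t=snap('top','c_top');t=snap('side','c_side')
E
```

```text
clock: 2.2
position: [0.5276, -0.2725, 0.1115]
ee_rot: [-0.496, -3.098, -0.002]
force: [0.3, -1.2, -0.7]
width: 0.499
[ 0.52761356 -0.27247669  0.11146573] [-4.95675592e-01 -3.09780121e+00 -1.83601896e-03] [260.50875258 210.11797554]
```

View pics/c_wrist.png

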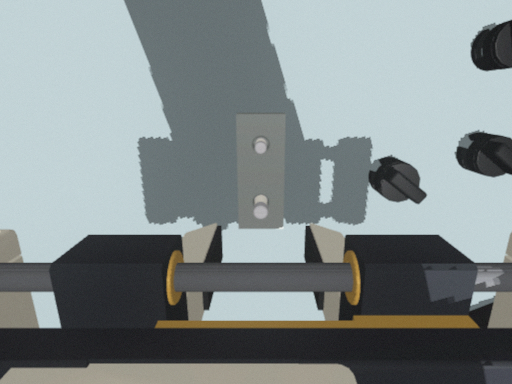

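```bash
python3 -m creep '[[[0.1,-0.1,-2,0,0,0,-0.2],[0.1,-0.1,-4,0,0,0,-0.4],[0.1,-0.1,-5.5,0,0,0,-0.4],[0.1,-0.1,-6.1,0,0,0,-0.4],[0.1,-0.1,-6.1,0,0,0,-0.4]]]'
python3 - <<'E'
from h import *
im,m,s=snap('wrist','d_wrist');print(s['position'],s['force'])
E
```

```text
clock: 2.85
position: [0.5296, -0.2748, 0.0525]
ee_rot: [-0.496, -3.102, -0.0]
force: [0.1, 0.5, -0.1]
width: 0.3
[ 0.52964081 -0.27476926  0.05254915] [ 0.09609415  0.5097719  -0.14155424]
```

View pics/d_wrist.png

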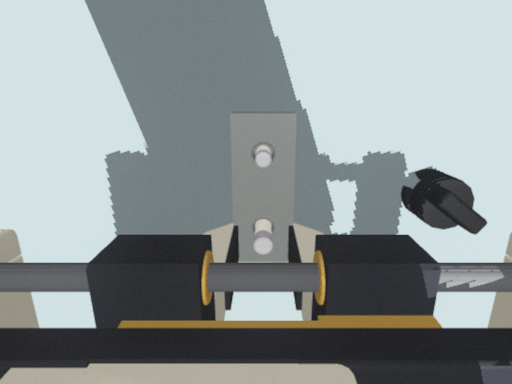

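Run:
```python
from h import *
m=load('d_wrist');print(px2w(m,263,246,.044),px2w(m,263.5,159,.0375))
```

```text
[ 0.53012834 -0.27377577  0.044     ] [ 0.48728045 -0.25954582  0.0375    ]
```

```bash
python3 -m creep '[[[0,0.1,-0.2,0,0,0,-0.4],[0,0.1,-0.2,0,0,0,-1],[0,0.1,-0.2,0,0,0,-1],[0,0.1,-0.2,0,0,0,-1],[0,0.1,-0.2,0,0,0,-1]]]' 25
python3 -m creep '[[[0,0,0,0,0,0,-1],[0,0,1,0,0,0,-1],[0,0,3,0,0,0,-1],[0,0,6,0,0,0,-1],[0,0,10,0,0,0,-1]]]'
python3 - <<'E'
from h import *
im,m,s=snap('wrist','e_wrist');print(s['position'],s['force'],s['width']*92)
E
```

```text
clock: 3.4
position: [0.5301, -0.2737, 0.051]
ee_rot: [0.495, 3.102, -0.0]
force: [0.3, -0.1, 1.1]
width: 0.096
clock: 3.9
position: [0.5288, -0.2731, 0.151]
ee_rot: [-0.494, -3.1, -0.002]
force: [0.4, -0.0, 0.3]
width: 0.094
[ 0.52881199 -0.27311324  0.15104136] [ 0.44495714 -0.01680586  0.29723342] 8.60886470042909
```

View pics/e_wrist.png

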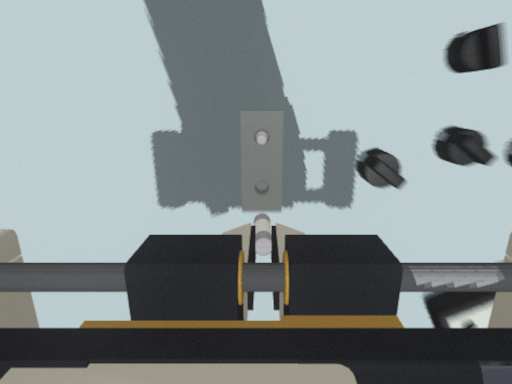

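```bash
python3 -m creep '[[[0.5,2,3,0,0,0,-1],[1.8,7,4,0,0,0,-1],[3,12,4,0,0,0,-1],[4,16.5,4,0,0,0,-1],[5,20.5,4,0,0,0,-1]]]'
python3 -m creep '[[[1.3,5,0,0,0,0,-1],[2.6,10,0,0,0,0,-1],[4,14,0,0,0,0,-1],[5.2,18,0,0,0,0,-1],[5.3,20.5,0,0,0,0,-1]]]'
python3 -m creep '[[[0,0,0,0,0,0,-1],[0,0,0,0,0,0,-1],[0,0,0,0,0,0,-1]]]'
python3 - <<'E'
from h import *
im,m,s=snap('wrist','f_wrist');print(s['position'],w2px(m,[.584,.153,.094]),s['force'])
E
```

```text
clock: 4.45
position: [0.5802, -0.0654, 0.1917]
ee_rot: [0.492, 3.102, 0.001]
force: [0.9, 0.2, -0.5]
width: 0.096
clock: 4.95
position: [0.6333, 0.1408, 0.1913]
ee_rot: [0.49, 3.103, 0.004]
force: [0.9, 0.5, -0.1]
width: 0.091
clock: 5.25
position: [0.6331, 0.1347, 0.1908]
ee_rot: [0.497, 3.102, -0.002]
force: [0.2, -0.2, -0.3]
width: 0.1
[0.63305226 0.13468768 0.19083314] [264.65271429 129.30311563] [ 0.22915673 -0.2061368  -0.25848039]
```

View pics/f_wrist.png

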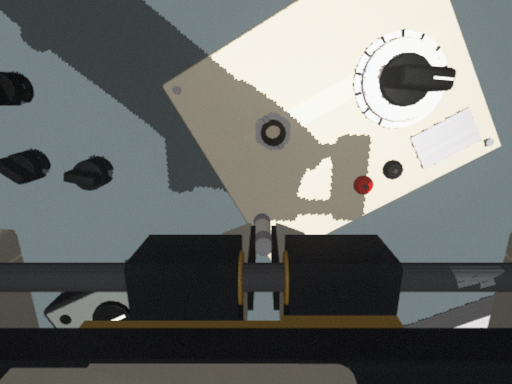

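Run:
```python
from h import *
im=cv2.imread('pics/f_wrist.png');
c=cv2.resize(im[100:160,233:313],(800,600),interpolation=cv2.INTER_CUBIC)
c=np.clip(c.astype(float)*1.6,0,255).astype('uint8');cv2.imwrite('pics/f_c.png',c)
m=load('f_wrist')
print([px2w(m,*p,.075) for p in((163,86),(500,146))])
```

```text
[array([0.52923449, 0.08729585, 0.075     ]), array([0.65868529, 0.3322872 , 0.075     ])]
```

View pics/f_c.png

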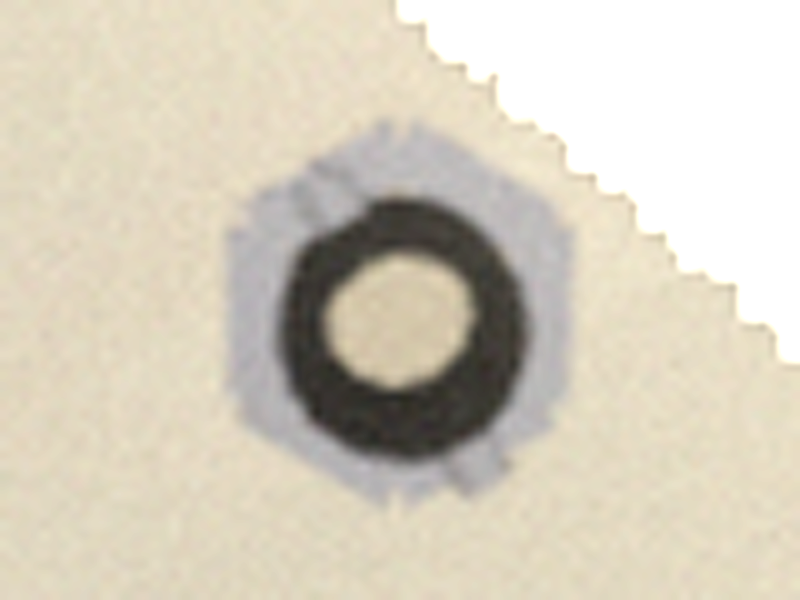

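Run:
```python
from h import *
m=load('f_wrist')
c=px2w(m,273.4,133.8,.094);print(c)
a=px2w(m,233+31.5,100+18.5,.0898);b=px2w(m,233+47.8,100+47,.0898);print(a,b,(a+b)/2,np.degrees(np.arctan2(*(a-b)[:2][::-1])),np.linalg.norm(a-b))
im=cv2.imread('pics/f_c.png')
th=np.linspace(0,2*np.pi,60)
for r,z,col in((.0095,.094,(0,0,255)),(.006,.094,(0,255,0)),(.0095,.075,(255,0,0))):
  for t in th:
    p=(w2px(m,[c[0]+r*np.cos(t),c[1]+r*np.sin(t),z])-[233,100])*10+4.5
    cv2.circle(im,tuple(int(q) for q in p),2,col,-1)
cv2.imwrite('pics/f_o.png',im)
```

```text
[0.58922937 0.15823661 0.094     ]
[0.57666536 0.15527946 0.0898    ] [0.60114903 0.16062128 0.0898    ] [0.58890719 0.15795037 0.0898    ] -167.69213506519375 0.02505963025669574
```

View pics/f_o.png

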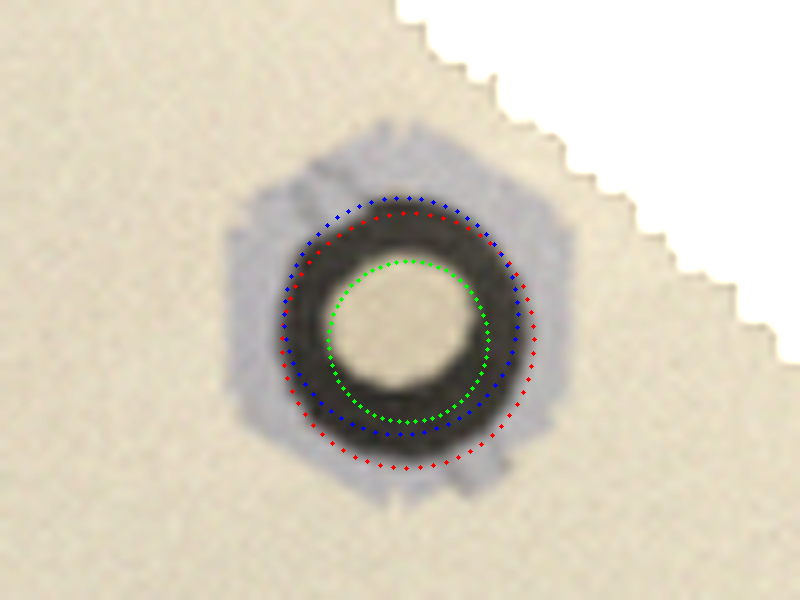

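Run:
```python
from h import *
im=cv2.imread('pics/f_wrist.png');m=load('f_wrist')
x0,y0=223,200
c=cv2.resize(im[y0:y0+60,x0:x0+80],(800,600),interpolation=cv2.INTER_CUBIC)
c=np.clip(c.astype(float)*1.3,0,255).astype('uint8')
p=np.array([.63305226,.13468768,.19083314])
th=np.linspace(0,2*np.pi,60)
for r,d,col in((.00515,.0436,(0,255,0)),(.00375,.045,(0,0,255)),(.00515,.020,(255,0,0))):
  for t in th:
    q=(w2px(m,p+[r*np.cos(t),r*np.sin(t),-d])-[x0,y0])*10+4.5
    cv2.circle(c,tuple(int(v) for v in q),2,col,-1)
cv2.imwrite('pics/f_f.png',c)
```

```text
(no output)
```

View pics/f_f.png

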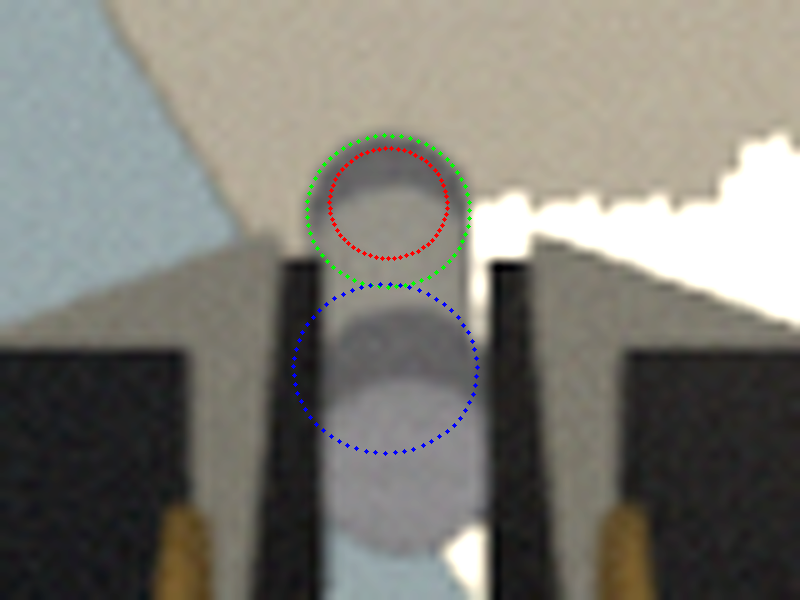

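```bash
python3 -m creep '[[[-2,1.1,0,0,0,0,-1],[-4,2.1,-1,0,0,0,-1],[-4.45,2.35,-3,0,0,0,-1],[-4.45,2.35,-4.2,0,0,0,-1],[-4.45,2.35,-4.2,0,0,0,-1]]]'
python3 -m creep '[[[0,0,0,0,0,0,-1],[0,0,0,0,0,0,-1]]]'
python3 - <<'E'
from h import *
im,m,s=snap('wrist','g_wrist');print(s['position'],s['ee_rot'])
p=s['position']
x0,y0=223,180
def draw(im,dots):
  c=cv2.resize(im[y0:y0+60,x0:x0+80],(800,600),interpolation=cv2.INTER_CUBIC)
  c=np.clip(c.astype(float)*1.4,0,255).astype('uint8')
  for r,ctr,col in dots:
    for t in np.linspace(0,2*np.pi,60):
      q=(w2px(m,np.array(ctr)+[r*np.cos(t),r*np.sin(t),0])-[x0,y0])*10+4.5
      cv2.circle(c,tuple(int(v) for v in q),2,col,-1)
  return c
h=[.5887,.158,.094]
cv2.imwrite('pics/g_c.png',draw(im,[(.00515,p-[0,0,.0436],(0,255,0)),(.0095,h,(0,0,255)),(.006,h,(255,0,255))]))
i2,_,_=snap('side','g_side');cv2.imwrite('pics/g_s.png',cv2.resize(i2[100:190,190:310],(800,600),interpolation=cv2.INTER_CUBIC))
E
```

```text
clock: 5.8
position: [0.588, 0.1578, 0.1471]
ee_rot: [-0.497, -3.1, 0.003]
force: [-0.5, -0.7, 0.1]
width: 0.094
clock: 6.0
position: [0.5894, 0.1595, 0.1494]
ee_rot: [0.496, 3.101, 0.001]
force: [0.4, -0.0, 0.0]
width: 0.095
[0.58938226 0.15946623 0.14944425] [4.96493827e-01 3.10104781e+00 7.81739403e-04]
```

View pics/g_c.png

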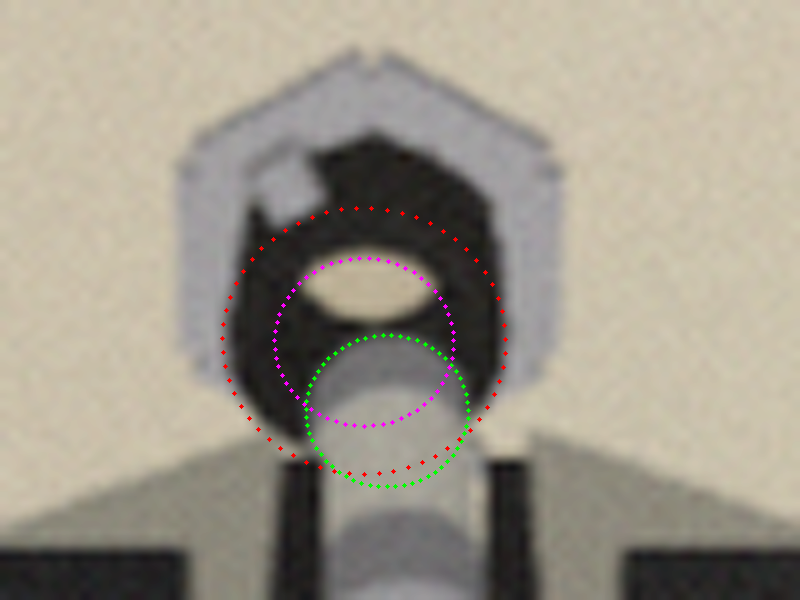

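View pics/g_s.png

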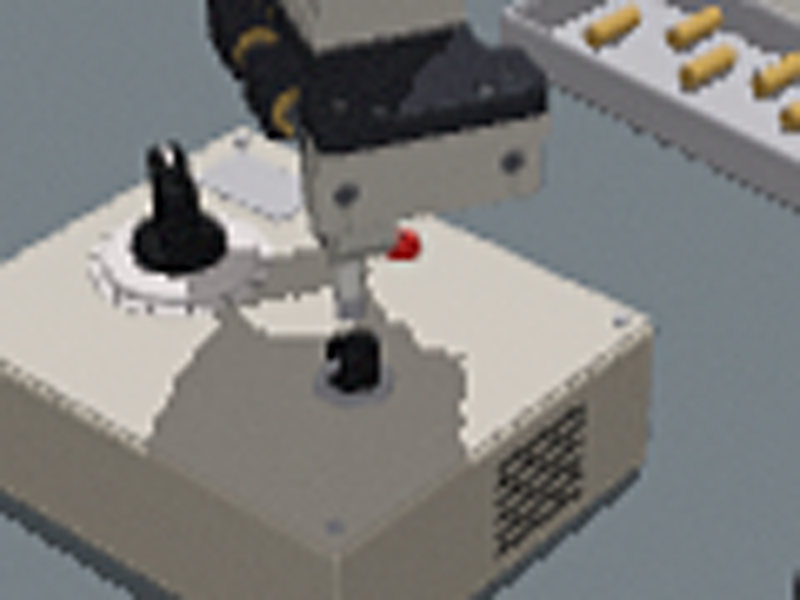

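```bash
python3 -m creep '[[[-0.07,-0.15,0,0,0,0,-1],[-0.07,-0.15,-0.4,0,0,0,-1],[-0.07,-0.15,-0.8,0,0,0,-1],[-0.07,-0.15,-0.8,0,0,0,-1]]]'
python3 - <<'E'
from h import *
im,m,s=snap('wrist','i_wrist');print(s['position'],s['force'])
x0,y0=223,180
c=cv2.resize(im[y0:y0+60,x0:x0+80],(800,600),interpolation=cv2.INTER_CUBIC)
c=np.clip(c.astype(float)*1.6,0,255).astype('uint8')
for r,ctr,col in((.0095,[.5887,.158,.094],(0,0,255)),(.00515,s['position']-[0,0,.0436],(0,255,0))):
    for t in np.linspace(0,2*np.pi,60):
      q=(w2px(m,np.array(ctr)+[r*np.cos(t),r*np.sin(t),0])-[x0,y0])*10+4.5
      cv2.circle(c,tuple(int(v) for v in q),2,col,-1)
cv2.imwrite('pics/i_c.png',c)
E
```

```text
clock: 6.5
position: [0.5873, 0.1582, 0.1399]
ee_rot: [-0.494, -3.101, 0.001]
force: [-0.2, 0.5, -0.0]
width: 0.1
[0.5873074  0.1581957  0.13993299] [-0.2248837   0.51721614 -0.03057152]
```

View pics/i_c.png

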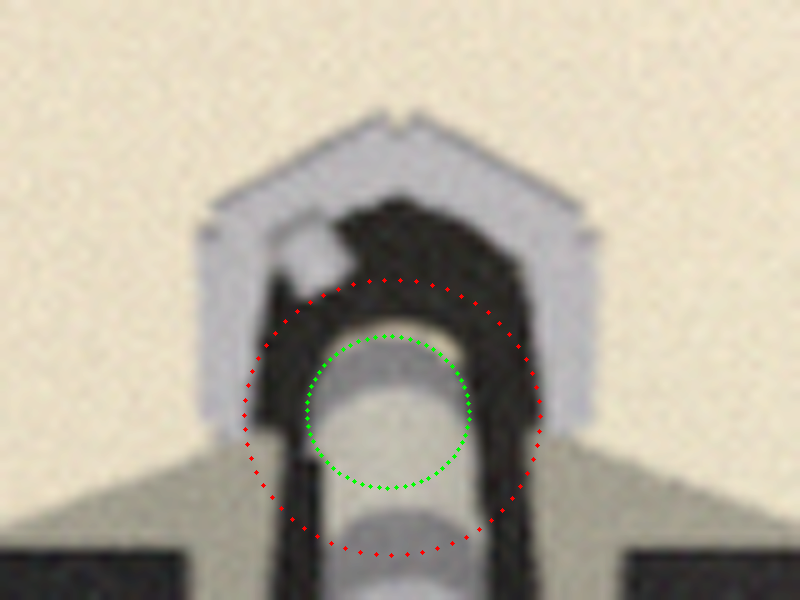

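```bash
python3 -m creep '[[[0.02,0.03,-0.4,0,0,0,-1],[0.02,0.03,-0.9,0,0,0,-1],[0.02,0.03,-1.4,0,0,0,-1],[0.02,0.03,-1.8,0,0,0,-1],[0.02,0.03,-1.8,0,0,0,-1]]]'
python3 -m creep '[[[0,0,-0.3,0,0,0,-1],[0,0,-0.5,0,0,0,-1],[0,0,-0.5,0,0,0,-1]]]'
```

```text
clock: 7.05
position: [0.5876, 0.1585, 0.1219]
ee_rot: [-0.495, -3.102, 0.001]
force: [-0.6, -0.8, -0.0]
width: 0.094
clock: 7.35
position: [0.5879, 0.1586, 0.1175]
ee_rot: [-0.495, -3.102, 0.0]
force: [0.6, -0.7, 0.5]
width: 0.094
```

```bash
python3 -m creep '[[[0,0,-0.15,0,0,0,-1],[0,0,-0.2,0,0,0,-1],[0,0,-0.2,0,0,0,-1]]]'
python3 - <<'E'
from h import *
im,m,s=snap('wrist','j_wrist');print(s['position'],s['force'],s['width'])
im,m,s=snap('side','j_side');print(s['position'],s['force'],s['width'])
cv2.imwrite('pics/j_s.png',cv2.resize(im[110:185,200:300],(800,600),interpolation=cv2.INTER_CUBIC))
E
```

```text
clock: 7.65
position: [0.588, 0.1586, 0.1157]
ee_rot: [0.495, 3.102, -0.0]
force: [0.1, -2.4, 0.3]
width: 0.093
[0.58797636 0.15860183 0.11572417] [ 0.08950386 -2.35153504  0.25917337] 0.0932980480558716
[0.5879878  0.15862007 0.11578123] [ 1.34211617 -1.08672189  0.77323815] 0.09684714708927054
```

View pics/j_s.png

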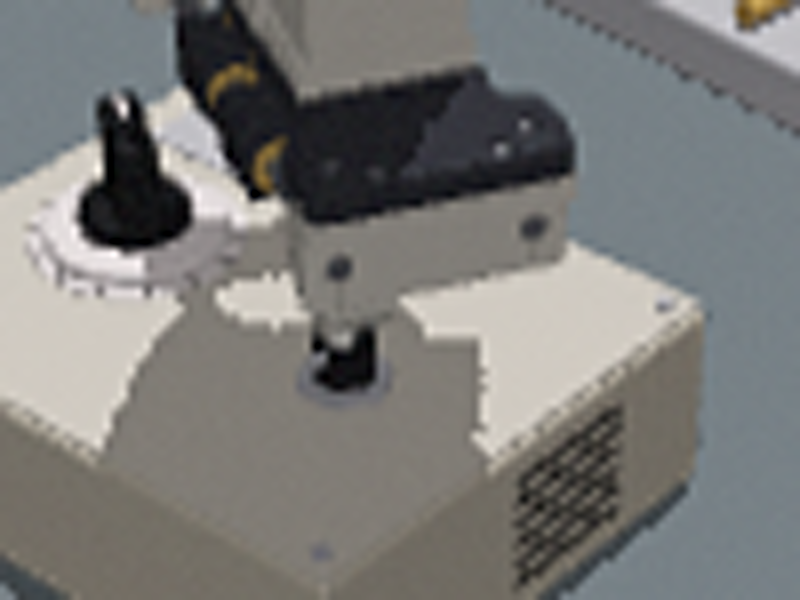

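```bash
python3 -m creep '[[[0,0,0,0,0,0,-0.6],[0,0,0,0,0,0,-0.5],[0,0,0,0,0,0,-0.5],[0,0,1,0,0,0,-0.4],[0,0,4,0,0,0,-0.4]]]'
python3 -m creep '[[[-1,0.3,3,0,0,0,-0.2],[-3,1,6,0,0,0,0],[-3,1,6,0,0,0,0],[-3,1,6,0,0,0,0]]]'
python3 - <<'E'
from h import *
im,m,s=snap('wrist','k_wrist');print(s['position'],s['force'],s['width'])
E
```

```text
clock: 8.25
position: [0.5864, 0.158, 0.1542]
ee_rot: [-0.494, -3.098, 0.003]
force: [0.2, -0.2, -0.2]
width: 0.298
clock: 8.65
position: [0.5581, 0.1691, 0.2171]
ee_rot: [0.493, 3.1, 0.001]
force: [0.5, -0.4, -1.3]
width: 0.492
[0.55813768 0.16909591 0.21710793] [ 0.52864826 -0.35151991 -1.29483949] 0.4923842352309406
```

View pics/k_wrist.png

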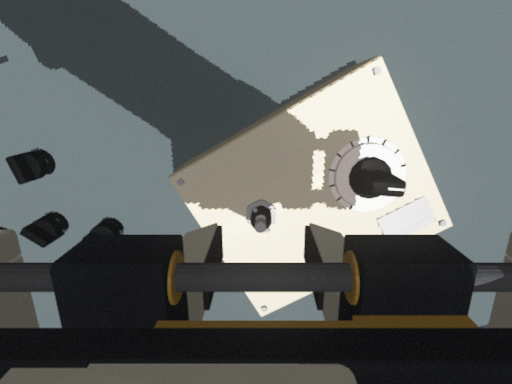

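```bash
python3 -m creep '[[[-0.5,-5,0,0,0,0,0],[-1,-10,0,0,0,0,0],[-1.5,-15,0,0,0,0,0],[-2.4,-20,0,0,0,0,0],[-3,-25,-2,0,0,0,0]]]'
python3 -m creep '[[[0,0,0,0,0,0,0],[0,0,0,0,0,0,0]]]'
python3 - <<'E'
from h import *
im,m,s=snap('wrist','l_wrist');print(s['position'],s['ee_rot'])
E
```

```text
clock: 9.2
position: [0.5289, -0.0789, 0.1983]
ee_rot: [0.496, 3.1, -0.0]
force: [1.0, -0.5, -0.0]
width: 0.503
clock: 9.4
position: [0.5277, -0.0781, 0.1962]
ee_rot: [-0.5, -3.099, 0.0]
force: [0.0, 1.1, -0.1]
width: 0.498
[ 0.52772824 -0.07807429  0.19624759] [-5.00290130e-01 -3.09858128e+00  1.39669884e-04]
```

View pics/l_wrist.png

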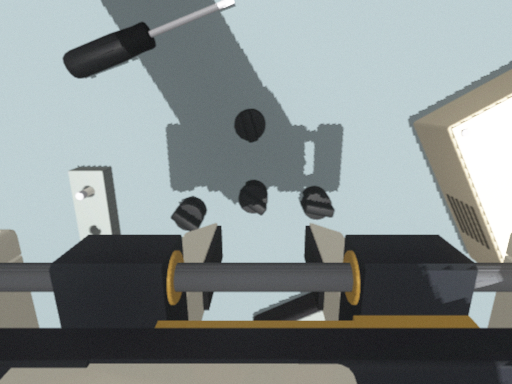

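Run:
```python
from h import *
im=cv2.imread('pics/l_wrist.png');m=load('l_wrist')
print([px2w(m,*p,.0404).round(3) for p in((250,126),(189,209),(256,199),(321,207))])
def crop(im,x0,y0,g):
  return np.clip(cv2.resize(im[y0:y0+48,x0:x0+64],(800,600),interpolation=cv2.INTER_CUBIC).astype(float)*g,0,255).astype('uint8')
cv2.imwrite('pics/l_c.png',crop(im,218,102,3.))
```

```text
[array([ 0.476, -0.073,  0.04 ]), array([ 0.535, -0.158,  0.04 ]), array([ 0.546, -0.091,  0.04 ]), array([ 0.574, -0.031,  0.04 ])]
```

View pics/l_c.png

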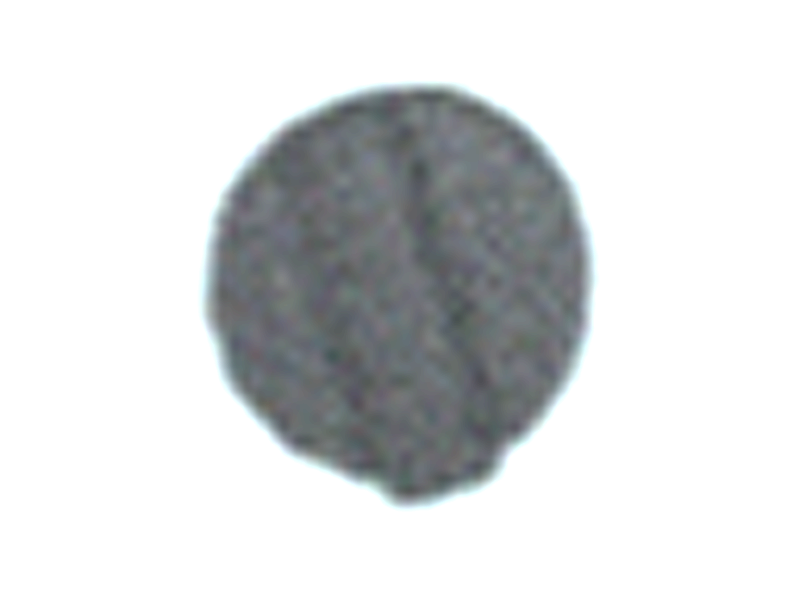

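Run:
```python
from h import *
m=load('l_wrist')
P=lambda u,v,z:px2w(m,218+u/12.5-.46,102+v/12.5-.46,z)
for a,b in(((405,140),(490,430)),((300,180),(370,450))):
  p,q=P(*a,.0404),P(*b,.0404);print(np.degrees(np.arctan2(*(q-p)[:2][::-1])))
print(P(400,270,.0254), P(405,300,.0404))
s=arm.observe();M=R.from_rotvec(s['ee_rot']).as_matrix();print('tool y',np.degrees(np.arctan2(M[1,1],M[0,1])))
```

```text
-2.0638175914332852
-4.364190158630511
[ 0.47443723 -0.07351013  0.0254    ] [ 0.47585773 -0.07291939  0.0404    ]
tool y 71.82206976918128
```

```bash
python3 -m creep '[[[-2,0.2,0,0,0,7.5,0],[-4,0.4,-2,0,0,15,0],[-5.2,0.5,-4,0,0,15,0],[-5.2,0.5,-6,0,0,15,0],[-5.2,0.5,-7,0,0,15,0]]]'
python3 -m creep '[[[0,0,0,0,0,0,0],[0,0,0,0,0,0,0]]]'
python3 - <<'E'
from h import *
im,m,s=snap('wrist','m_wrist');print(s['position'],s['ee_rot'])
print(w2px(m,[.4745,-.0735,.0254]))
c=np.clip(cv2.resize(im[150:240,203:323],(800,600),interpolation=cv2.INTER_CUBIC).astype(float)*3,0,255).astype('uint8')
cv2.imwrite('pics/m_c.png',c)
E
```

```text
clock: 9.95
position: [0.476, -0.0696, 0.1266]
ee_rot: [-0.081, -3.139, -0.001]
force: [-0.1, 0.1, 0.5]
width: 0.5
clock: 10.15
position: [0.4773, -0.0702, 0.1282]
ee_rot: [0.083, 3.14, 0.001]
force: [0.5, 0.6, 0.5]
width: 0.501
[ 0.47731149 -0.07021199  0.12822382] [8.34454375e-02 3.13998241e+00 8.98880096e-04]
[258.024381   190.29783695]
```

View pics/m_c.png

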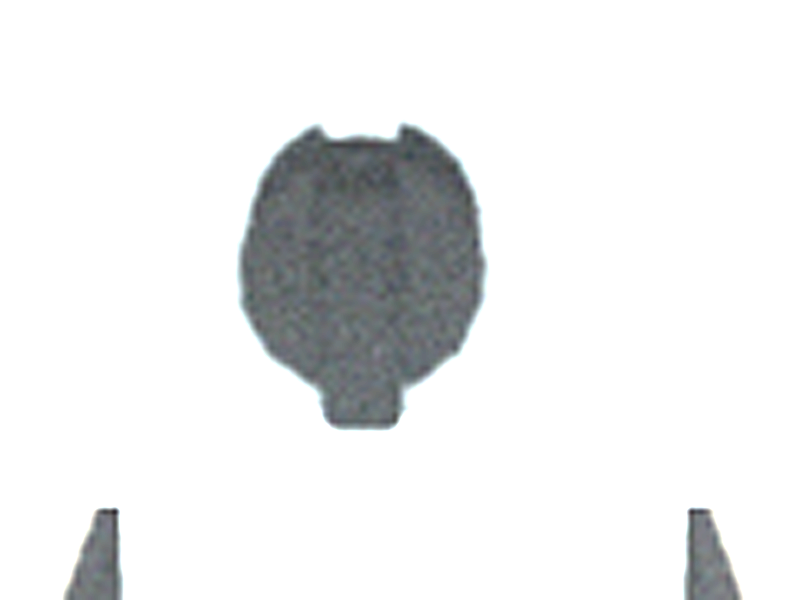

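Run:
```python
from h import *
m=load('m_wrist')
P=lambda u,v,z:px2w(m,203+u/6.667-.42,150+v/6.667-.42,z)
e=P(363,428,.0404);print('wing end',e,'axis',e[0]-.015,e[1]+.0008)
print('cup sides',P(241,268,.0254),P(486,268,.0254), 'front',P(363,385,.0254))
print('finger mid px',w2px(m,[.4773,-.0702,.111]))
f=load('k_wrist');print('fuse top?',px2w(f,260,224,.1085))
```

```text
wing end [ 0.48917567 -0.07486757  0.0404    ] axis 0.4741756740457364 -0.07406756849109819
cup sides [ 0.47325333 -0.08915993  0.0254    ] [ 0.47478931 -0.05929037  0.0254    ] front [ 0.48911607 -0.07514465  0.0254    ]
finger mid px [261.85284041 238.3080175 ]
fuse top? [0.58556592 0.15864407 0.1085    ]
```

```bash
python3 -m creep '[[[-0.3,-0.4,-2,0,0,0,0],[-0.3,-0.4,-4,0,0,0,0],[-0.3,-0.4,-6,0,0,0,0],[-0.3,-0.4,-7.6,0,0,0,-0.2],[-0.3,-0.4,-8.3,0,0,0,-0.4]]]'
python3 -m creep '[[[0,0,0,0,0,0,-0.5],[0,0,0,0,0,0,-0.5]]]'
python3 - <<'E'
from h import *
im,m,s=snap('wrist','n_wrist');print(s['position'],s['ee_rot'],s['force'])
c=np.clip(cv2.resize(im[180:300,183:343],(800,600),interpolation=cv2.INTER_CUBIC).astype(float)*3,0,255).astype('uint8')
cv2.imwrite('pics/n_c.png',c)
E
```

```text
clock: 10.7
position: [0.4738, -0.075, 0.0443]
ee_rot: [-0.085, -3.14, -0.0]
force: [-0.8, -0.5, 0.3]
width: 0.379
clock: 10.9
position: [0.4742, -0.0749, 0.0455]
ee_rot: [0.085, 3.139, 0.0]
force: [0.2, 0.6, -0.5]
width: 0.257
[ 0.47423746 -0.07494706  0.04553556] [8.53377626e-02 3.13933428e+00 4.95908244e-06] [ 0.2212777   0.57843397 -0.45664573]
```

View pics/n_c.png

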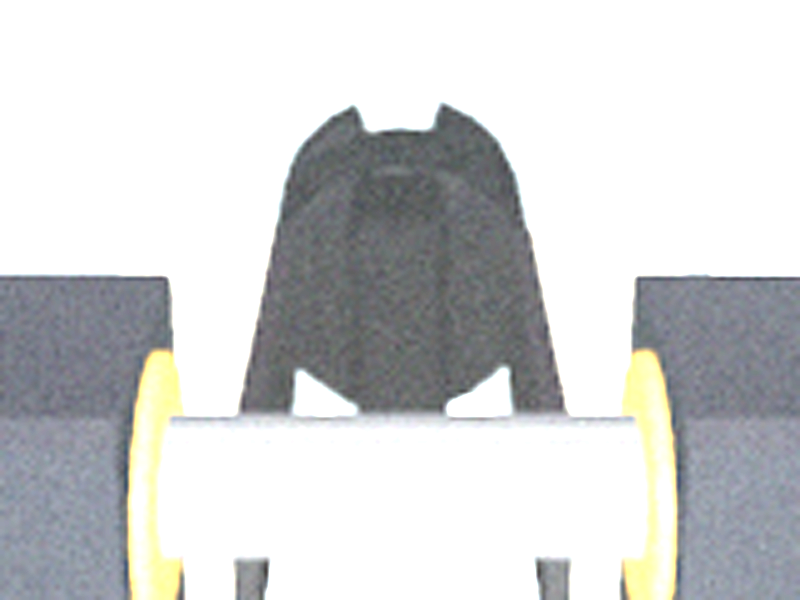

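```bash
python3 - <<'E'
from h import *
m=load('n_wrist')
print(px2w(m,263,214,.0404),px2w(m,263,205.5,.0254),[arm.observe()['position'].round(4) for _ in range(3)])
E
python3 -m creep '[[[0,0,-0.1,0,0,0,-0.7],[0,0,-0.1,0,0,0,-1],[0,0,-0.1,0,0,0,-1],[0,0,-0.1,0,0,0,-1]]]' 40
python3 -m creep '[[[0,0,0,0,0,0,-1],[0,0,1,0,0,0,-1],[0,0,4,0,0,0,-1],[0,0,8,0,0,0,-1],[0,0,12,0,0,0,-1]]]'
```

```text
[ 0.45541025 -0.07330524  0.0404    ] [ 0.4561305  -0.07335542  0.0254    ] [array([ 0.4743, -0.0751,  0.0457]), array([ 0.4743, -0.0751,  0.0457]), array([ 0.4743, -0.0751,  0.0457])]
clock: 11.35
position: [0.4738, -0.0752, 0.0442]
ee_rot: [0.086, 3.14, -0.0]
force: [-1.0, 0.1, 5.3]
width: 0.103
clock: 11.85
position: [0.4729, -0.0747, 0.1653]
ee_rot: [-0.084, -3.139, -0.001]
force: [0.4, -0.8, -2.0]
width: 0.1
```

Run:
```python
from h import *
im,m,s=snap('wrist','o_wrist');print(s['position'],s['ee_rot'],s['force'],s['width'])
p=s['position'];M=R.from_rotvec(s['ee_rot']).as_matrix()
x0,y0,k=213,180,8
c=np.clip(cv2.resize(im[y0:y0+75,x0:x0+100],(800,600),interpolation=cv2.INTER_CUBIC).astype(float)*3,0,255).astype('uint8')
def dot(t,col):
  q=(w2px(m,p+M@np.array(t))-[x0,y0]+.5)*k
  cv2.circle(c,tuple(int(v) for v in q),2,col,-1)
zt=.0442-.0404 # wing top below TCP
for z,r,col in((zt+.015,.0155,(0,0,255)),(zt+.0404,.0155,(0,160,0)),(zt+.0404,.0108,(255,0,0))):
  for t in np.linspace(0,2*np.pi,80): dot([r*np.cos(t),r*np.sin(t),z],col)
for x in np.linspace(-.015,.015,20):
  for y in(-.005,.005): dot([x,y,zt],(255,0,255))
cv2.imwrite('pics/o_c.png',c)
```

```text
[ 0.47285644 -0.0746599   0.16533095] [-8.43230982e-02 -3.13913499e+00 -1.33444372e-03] [ 0.44510199 -0.79193541 -1.99801872] 0.10042474641552786
```

View pics/o_c.png

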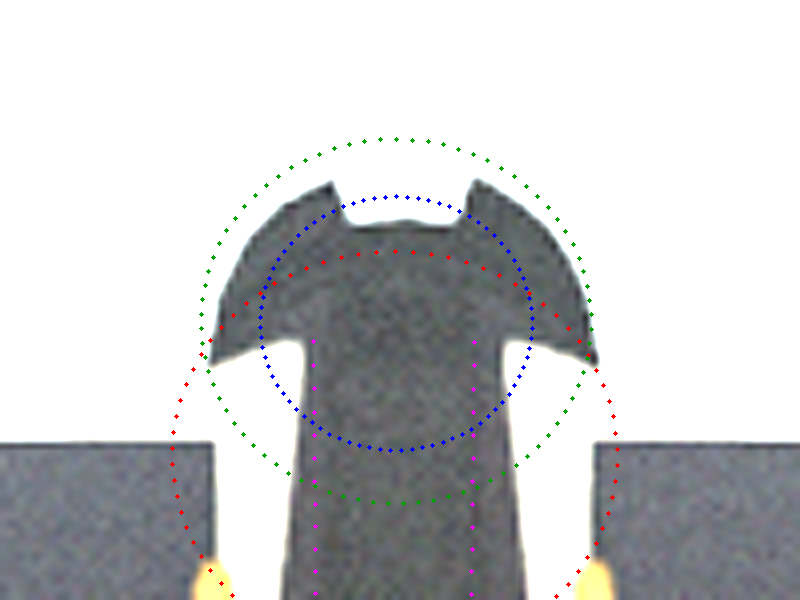

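```bash
cat > fitrim.py <<'E'
from h import *
from scipy.optimize import least_squares
import sys
def fit(name,p,rv,zr,win,th=60):
    im=cv2.imread(f'pics/{name}.png');m=load(name)
    x0,y0,x1,y1=win
    g=cv2.GaussianBlur(cv2.cvtColor(im,cv2.COLOR_BGR2GRAY),(0,0),.7)[y0:y1,x0:x1].astype(float)
    M=R.from_rotvec(rv).as_matrix()
    # leftmost/rightmost dark transitions per row, subpixel
    pts=[]
    for r in range(g.shape[0]):
        d=np.where(g[r]<th)[0]
        if len(d)<3: continue
        for j,s in((d[0],-1),(d[-1],1)):
            if 0<j+s<g.shape[1]: 
                f=(th-g[r,j])/(g[r,j+s]-g[r,j]);pts.append((x0+j+s*f,y0+r))
    pts=np.array(pts)
    def loc(q):
        w=px2w(m,q[0],q[1],p[2]-zr);return (M.T@(w-p))[:2]
    L=np.array([loc(q) for q in pts])
    f=lambda c:np.hypot(L[:,0]-c[0],L[:,1]-c[1])-.0155
    s=least_squares(f,[0,0],loss='soft_l1',f_scale=.0003)
    return s.x,f(s.x),pts
if __name__=='__main__':
    s=[0.47285644,-0.0746599,0.16533095];rv=[-8.43230982e-02,-3.13913499,-1.33444372e-03]
    x,res,pts=fit('o_wrist',np.array(s),rv,.0442,(230,202,300,225))
    print(x*1000,(res*1000).round(1))
E
python3 fitrim.py
```

```text
[-2.95075944  0.56923317] [ 0.3  0.5  0.3  0.3  0.3  0.2  0.3  0.2  0.2  0.1  0.1  0.1  0.1  0.1
  0.  -0.  -0.1 -0.2 -0.2 -0.2 -0.3 -0.3 -0.4 -0.3 -0.4 -0.4 -0.4 -0.3
 -0.4 -0.4 -0.4 -0.5 -0.4 -0.4 -0.5 -0.5 -0.5 -0.5 -0.4 -0.5 -0.4 -0.4
 -0.4 -0.3]
```

```bash
python3 -m creep '[[[0.5,1,3,0,0,4,-1],[2.5,5.5,3.5,0,0,8,-1],[4.5,10,3.5,0,0,12,-1],[6.5,14.5,3.5,0,0,15.6,-1],[8.5,19,3.5,0,0,15.6,-1]]]'
python3 -m creep '[[[1.4,2.1,0,0,0,0,-1],[2.75,4.2,-0.5,0,0,0,-1],[2.75,4.2,-1,0,0,0,-1],[2.75,4.2,-1,0,0,0,-1],[2.75,4.2,-1,0,0,0,-1]]]'
python3 - <<'E'
from h import *
for i in range(3):
  im,m,s=snap('wrist','p_wrist');print(s['position'],s['ee_rot'],s['force'],s['width'])
snap('side','p_side');snap('top','p_top')
E
```

```text
clock: 12.4
position: [0.559, 0.1163, 0.1993]
ee_rot: [-0.344, 3.123, -0.0]
force: [1.1, -0.1, -0.7]
width: 0.104
clock: 12.9
position: [0.5856, 0.1557, 0.1887]
ee_rot: [0.34, -3.122, 0.001]
force: [-0.7, 0.9, 0.9]
width: 0.101
[0.58555147 0.15567054 0.18874043] [ 3.40194889e-01 -3.12219353e+00  1.32548262e-03] [-0.65455004  0.89754942  0.88848166] 0.10100238877518669
[0.58574304 0.15557511 0.18898816] [ 3.39617500e-01 -3.12283641e+00  1.23616417e-03] [ 0.18561081 -0.38483805 -0.04954754] 0.10805259010435748
[0.58588346 0.15561183 0.18910708] [-3.39409132e-01  3.12319342e+00 -1.06376137e-03] [ 0.54678325 -0.34917562 -0.77814686] 0.1079373278609472
```

View pics/p_wrist.png

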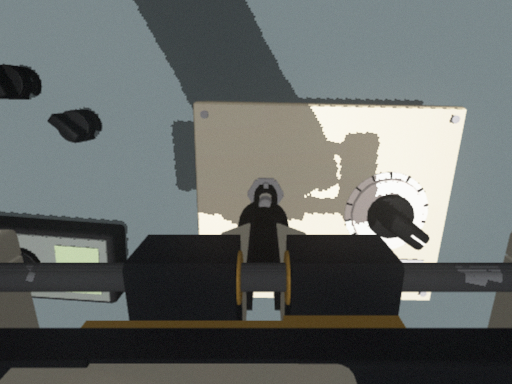

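Run:
```python
from h import *
im=cv2.imread('pics/p_wrist.png');m=load('p_wrist')
a,b=px2w(m,195,103,.075),px2w(m,465.5,107.5,.075);d=b-a;print(a,b,np.linalg.norm(d),np.degrees(np.arctan2(d[1],d[0]))-90)
x0,y0,k=213,170,8
c=np.clip(cv2.resize(im[y0:y0+75,x0:x0+100],(800,600),interpolation=cv2.INTER_CUBIC).astype(float)*2.2,0,255).astype('uint8')
cv2.imwrite('pics/p_c.png',c)
s=cv2.imread('pics/p_side.png');cv2.imwrite('pics/p_s.png',cv2.resize(s[95:170,200:300],(800,600),interpolation=cv2.INTER_CUBIC))
```

```text
[0.5281747  0.08793133 0.075     ] [0.48528707 0.29719061 0.075     ] 0.2136089683859383 11.582362524249504
```

View pics/p_c.png

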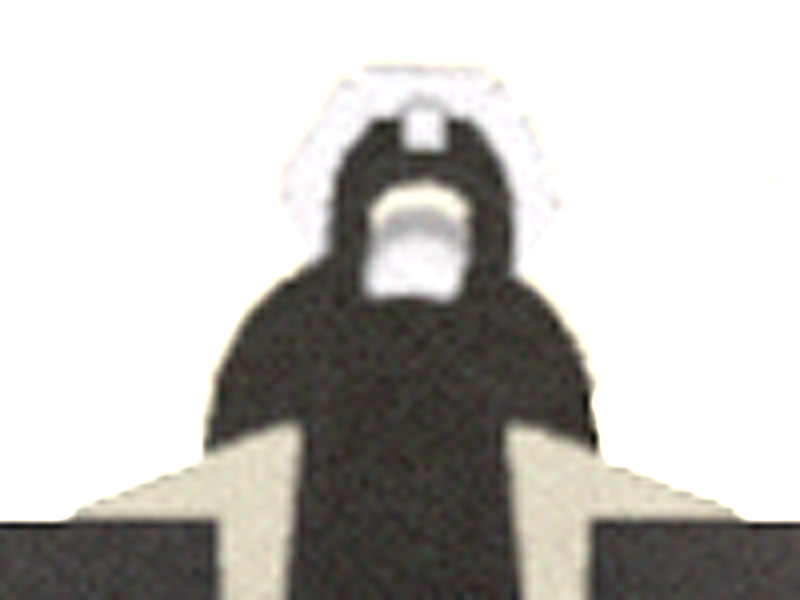

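View pics/p_s.png

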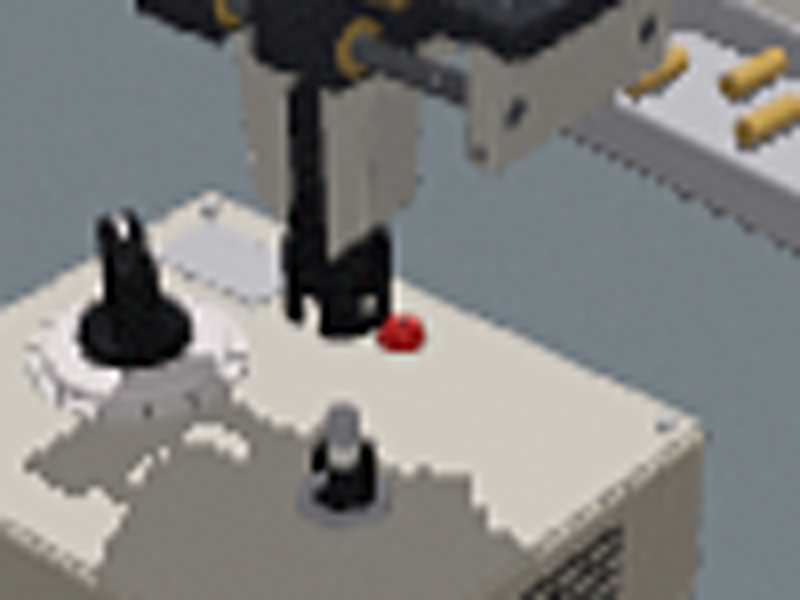

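Run:
```python
from h import *
from fitrim import fit
m=load('p_wrist')
for h in ([.588,.1586],[.5887,.158]):
  h=np.array(h);u=np.array([-.976,-.216])
  for r,z in((.0135,.092),(.0095,.0898)):
    print((w2px(m,[*(h+u*r),z])-[213,170]+.5)*8)
p=np.array([.5857,.1556,.189]);
x,res,pts=fit('p_wrist',p,[-3.394e-01,3.12319,-1e-3],.0442,(235,203,290,222),60);print(x*1000,(res*1000).round(1))
```

```text
[428.77327511 103.47774408]
[428.46624907 136.53618811]
[421.28952431 108.89742641]
[421.07965277 141.86501381]
[-2.67501974  0.04109011] [ 0.2  0.8  0.1  0.3  0.2  0.1  0.1  0.2  0.1  0.1  0.1  0.1  0.1  0.
 -0.  -0.1 -0.1 -0.1 -0.2 -0.1 -0.2 -0.2 -0.3 -0.2 -0.2 -0.2 -0.2 -0.3
 -0.2 -0.2 -0.2 -0.3 -0.3 -0.4 -0.3 -0.6 -0.3 -0.6]
```

```bash
python3 -m creep '[[[0,0.18,0,0,0,0,-1],[0,0.18,-1,0,0,0,-1],[0,0.18,-2.2,0,0,0,-1],[0,0.18,-3.2,0,0,0,-1],[0,0.18,-3.2,0,0,0,-1]]]'
python3 -m creep '[[[0,0,0,0,0,0,-1],[0,0,0,0,0,0,-1]]]'
python3 - <<'E'
from h import *
P=[]
for i in range(3):
  im,m,s=snap('wrist','q_wrist');P.append(s['position'])
print(np.mean(P,0),s['ee_rot'],s['force'],s['width'])
i2=snap('side','q_side')[0]
x0,y0,k=213,170,4
a=np.clip(cv2.resize(im[y0:y0+150,x0:x0+100],(400,600),interpolation=cv2.INTER_CUBIC).astype(float)*2.2,0,255).astype('uint8')
b=cv2.resize(i2[110:185,220:270],(400,600),interpolation=cv2.INTER_CUBIC)
cv2.imwrite('pics/q_c.png',np.hstack([a,b]))
E
```

```text
clock: 13.65
position: [0.5849, 0.1581, 0.1544]
ee_rot: [0.341, -3.12, 0.001]
force: [-0.1, -0.0, -0.2]
width: 0.108
clock: 13.85
position: [0.5863, 0.1589, 0.157]
ee_rot: [-0.342, 3.123, 0.001]
force: [-0.4, 0.0, -1.3]
width: 0.108
[0.58628675 0.15894214 0.15713297] [-3.41440699e-01  3.12225912e+00  3.96334265e-04] [ 0.09082646 -1.31931956 -0.6268898 ] 0.10865340709820037
```

View pics/q_c.png

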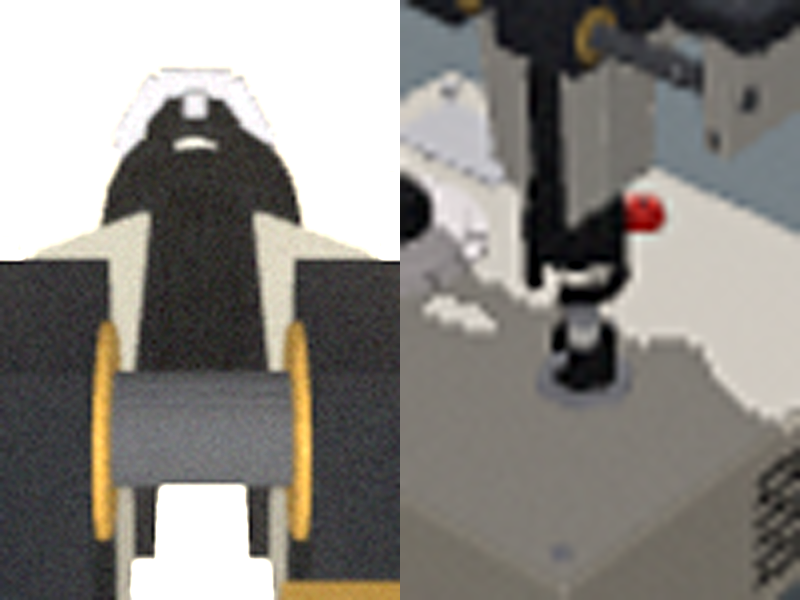

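```bash
cat > chk.py <<'E'
from h import *
from fitrim import fit
import sys
# usage: name; project holder pin end with measured pose
def chk(name,p,rv,win):
    m=load(name);h=np.array([.5887,.158]);u=np.array([-.976,-.216])
    print('pin end/base px',w2px(m,[*(h+u*.0135),.092]),w2px(m,[*(h+u*.0095),.092]))
    x,res,_=fit(name,p,rv,.0442,win);M=R.from_rotvec(rv).as_matrix()
    ax=p+M@np.array([*x,.0442]);print('rim off mm',x*1e3,'axis',ax,'to go cm',(h-ax[:2])*100,np.abs(res).max()*1e3)
E
python3 - <<'E'
from chk import *
chk('q_wrist',np.array([0.58628675,0.15894214,0.15713297]),[-3.41440699e-01,3.12225912e+00,3.96334265e-04],(235,205,292,222))
im=cv2.imread('pics/q_wrist.png')
cv2.imwrite('pics/q_d.png',np.clip(cv2.resize(im[180:225,233:293],(800,600),interpolation=cv2.INTER_CUBIC).astype(float)*1.8,0,255).astype('uint8'))
E
```

```text
pin end/base px [260.81400429 193.39383651] [260.81535034 198.90793533]
rim off mm [-2.40555125  0.049276  ] axis [0.5886552  0.15952471 0.11293478] to go cm [ 0.00448026 -0.1524707 ] 0.38184165975837026
```

View pics/q_d.png

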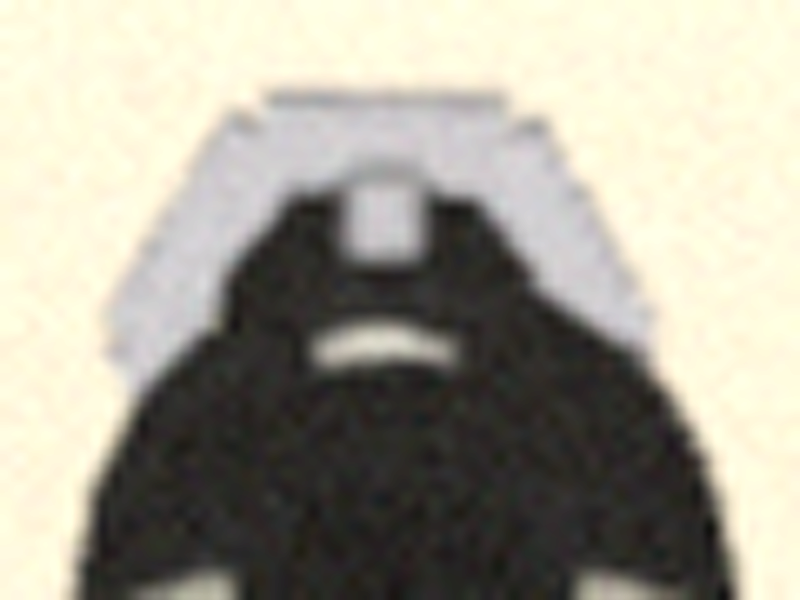

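```bash
python3 -m creep '[[[0,-0.13,0,0,0,0,-1],[0,-0.13,-0.5,0,0,0,-1],[0,-0.13,-1,0,0,0,-1],[0,-0.13,-1.4,0,0,0,-1],[0,-0.13,-1.4,0,0,0,-1]]]'
python3 -m creep '[[[0,0,0,0,0,0,-1],[0,0,0,0,0,0,-1]]]'
python3 - <<'E'
from chk import *
P=[]
for i in range(3):
  im,m,s=snap('wrist','r_wrist');P.append(s['position'])
p=np.mean(P,0);print(p,s['ee_rot'],s['force'],s['width'])
chk('r_wrist',p,s['ee_rot'],(235,205,292,222))
a=np.clip(cv2.resize(im[180:225,233:293],(400,300),interpolation=cv2.INTER_CUBIC).astype(float)*1.8,0,255).astype('uint8')
i2=snap('side','r_side')[0]
b=cv2.resize(i2[120:180,220:300],(400,300),interpolation=cv2.INTER_CUBIC)
cv2.imwrite('pics/r_c.png',np.hstack([a,b]))
E
```

```text
clock: 14.55
position: [0.5856, 0.1572, 0.1418]
ee_rot: [0.341, -3.122, 0.0]
force: [-0.0, 0.0, 0.1]
width: 0.105
clock: 14.75
position: [0.5861, 0.1575, 0.1429]
ee_rot: [-0.342, 3.123, 0.0]
force: [0.4, 0.1, -1.0]
width: 0.104
[0.58616672 0.15753131 0.1429217 ] [-3.41511318e-01  3.12267341e+00  1.78946522e-04] [ 0.05981338 -1.01525186 -0.51609981] 0.10365207764915407
pin end/base px [262.75991189 200.45562546] [262.75049185 206.30060606]
rim off mm [-2.28892157  0.04319091] axis [0.58840484 0.15807467 0.09872241] to go cm [ 0.02951618 -0.00746698] 0.32744852612928355
```

View pics/r_c.png

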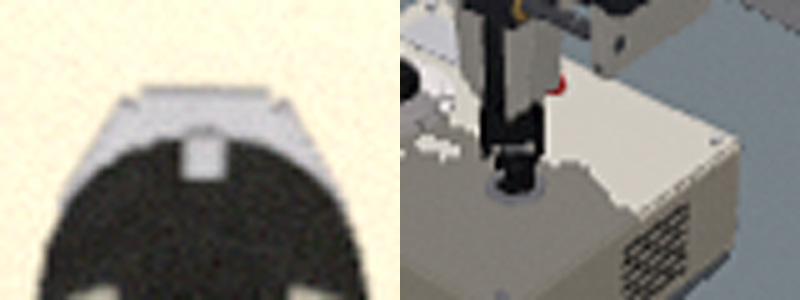

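```bash
python3 -m creep '[[[0.01,0,-0.3,0,0,0,-1],[0.02,0,-0.6,0,0,0,-1],[0.02,0,-0.9,0,0,0,-1],[0.02,0,-0.9,0,0,0,-1]]]'
python3 -m creep '[[[0,0,-0.1,0,0,0,-1],[0,0,-0.3,0,0,0,-1],[0,0,-0.3,0,0,0,-1]]]'
```

```text
clock: 15.35
position: [0.5859, 0.1572, 0.1331]
ee_rot: [0.341, -3.122, 0.0]
force: [-0.1, -1.2, -0.6]
width: 0.1
clock: 15.65
position: [0.5865, 0.1576, 0.131]
ee_rot: [-0.341, 3.122, 0.0]
force: [0.4, 0.1, 4.1]
width: 0.105
```

```bash
python3 -m creep '[[[0,0,-0.2,0,0,0,-1],[0,0,-0.4,0,0,0,-1],[0,0,-0.6,0,0,0,-1],[0,0,-0.6,0,0,0,-1]]]' 50
python3 - <<'E'
from h import *
im,m,s=snap('wrist','s_wrist');print(s['position'],s['force'],s['width'])
i2=snap('side','s_side')[0]
a=np.clip(cv2.resize(im[170:245,213:313],(400,300),interpolation=cv2.INTER_CUBIC).astype(float)*1.8,0,255).astype('uint8')
b=cv2.resize(i2[120:180,220:300],(400,300),interpolation=cv2.INTER_CUBIC)
cv2.imwrite('pics/s_c.png',np.hstack([a,b]))
E
```

```text
clock: 16.05
position: [0.5869, 0.1579, 0.1254]
ee_rot: [-0.341, 3.121, 0.001]
force: [0.3, 0.6, 8.3]
width: 0.099
[0.58691307 0.15785498 0.12543225] [0.30413596 0.60114015 8.29235093] 0.09872171075533011
```

View pics/s_c.png

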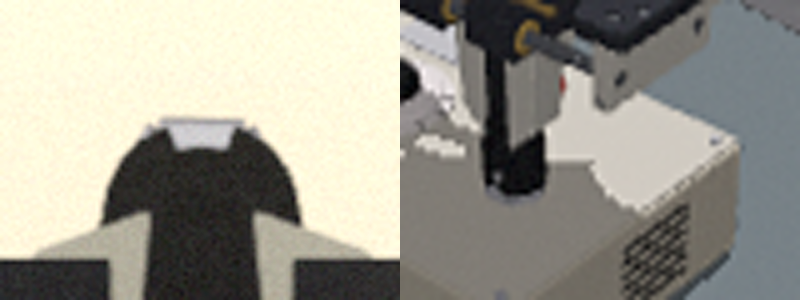

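```bash
python3 -m creep '[[[0,0,-0.1,0,0,0,-1],[0,0,-0.2,0,0,0,-1],[0,0,-0.2,0,0,0,-1],[0,0,-0.2,0,0,0,-1]]]' 60
```

```text
clock: 16.55
position: [0.5872, 0.1581, 0.124]
ee_rot: [-0.341, 3.12, 0.001]
force: [0.3, -0.3, 10.2]
width: 0.102
```

```bash
python3 -m creep '[[[0,0.03,-0.04,0,0,-8,-1],[0,0.07,-0.06,0,0,-16,-1],[0,0.1,-0.06,0,0,-24,-1],[0,0.1,-0.06,0,0,-24,-1]]]'
python3 - <<'E'
from h import *
s=arm.observe();print(s['force'],s['ft_torque'],s['joints'].round(2))
im,m,s=snap('wrist','t_wrist');print(s['position'],s['force'],s['width'])
cv2.imwrite('pics/t_c.png',np.clip(cv2.resize(im[150:270,183:343],(800,600),interpolation=cv2.INTER_CUBIC).astype(float)*1.8,0,255).astype('uint8'))
E
```

```text
clock: 16.95
position: [0.5874, 0.159, 0.1237]
ee_rot: [0.323, 3.122, 0.001]
force: [-0.1, -0.2, 11.4]
width: 0.103
[-0.11321809 -0.18140779 11.37276269] [ 0.04410928 -0.13709712  0.03285885] [ 0.05  0.6  -0.6   1.71  0.4   0.95  0.66]
[0.5874006  0.15898356 0.12366102] [-0.11321809 -0.18140779 11.37276269] 0.10327841979403407
```

View pics/t_c.png

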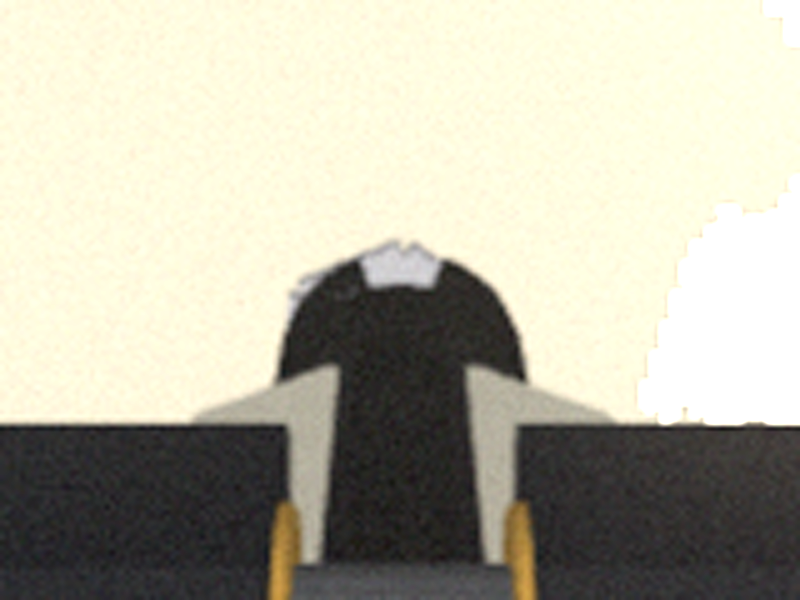

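```bash
python3 -m creep '[[[0.01,0.03,0,0,0,-8,-1],[0.02,0.06,0,0,0,-16,-1],[0.04,0.09,0,0,0,-24,-1],[0.06,0.12,0,0,0,-32,-1],[0.08,0.14,0,0,0,-40,-1]]]'
python3 - <<'E'
from h import *
im,m,s=snap('wrist','u_wrist');print(s['position'],s['force'],s['width'],s['ft_torque'])
cv2.imwrite('pics/u_c.png',np.clip(cv2.resize(im[150:270,183:343],(800,600),interpolation=cv2.INTER_CUBIC).astype(float)*1.8,0,255).astype('uint8'))
E
```

```text
clock: 17.5
position: [0.5882, 0.159, 0.1235]
ee_rot: [1.373, 2.823, 0.001]
force: [-0.8, -3.3, 12.4]
width: 0.101
[0.58817838 0.15903514 0.12349887] [-0.84709016 -3.32580772 12.43269901] 0.10095349666255031 [-0.8857089   0.14668187  0.04005119]
```

View pics/u_c.png

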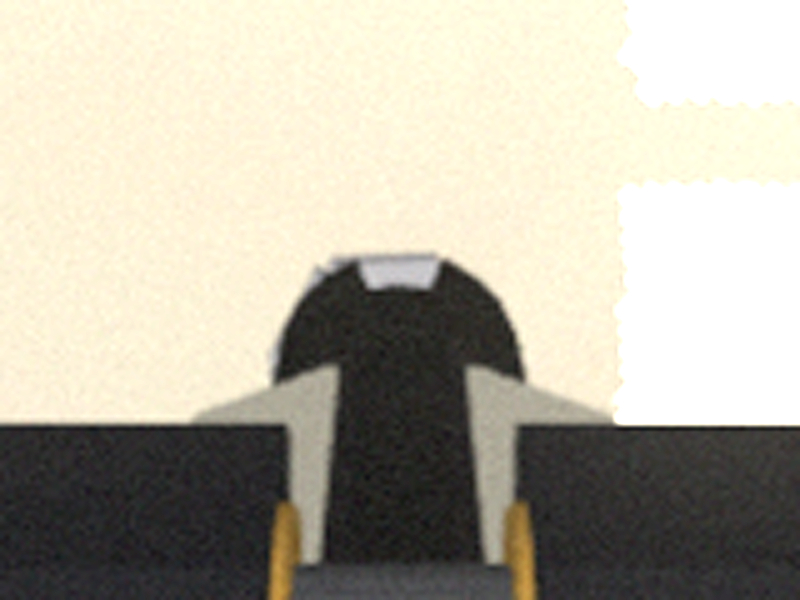

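```bash
python3 -m creep '[[[0.01,-0.04,0,0,0,-8,-1],[0.03,-0.04,0,0,0,-16,-1],[0.05,-0.04,0,0,0,-23,-1],[0.05,-0.04,0,0,0,-28,-1],[0.05,-0.04,0,0,0,-28,-1]]]'
python3 - <<'E'
from h import *
im,m,s=snap('wrist','v_wrist');print(s['position'],s['force'],s['width'],s['ft_torque']);M=R.from_rotvec(s['ee_rot']).as_matrix();print(np.degrees(np.arctan2(M[1,0],M[0,0])))
cv2.imwrite('pics/v_c.png',np.clip(cv2.resize(im[150:270,183:343],(800,600),interpolation=cv2.INTER_CUBIC).astype(float)*1.8,0,255).astype('uint8'))
E
```

```text
clock: 18.05
position: [0.5884, 0.1588, 0.1235]
ee_rot: [2.012, 2.409, 0.001]
force: [-1.7, -2.8, 13.4]
width: 0.101
[0.58842112 0.15877293 0.12348856] [-1.66432825 -2.77631746 13.39016205] 0.10065894688174604 [-0.76124135  0.34488751 -0.0354198 ]
100.26130107011905
```

View pics/v_c.png

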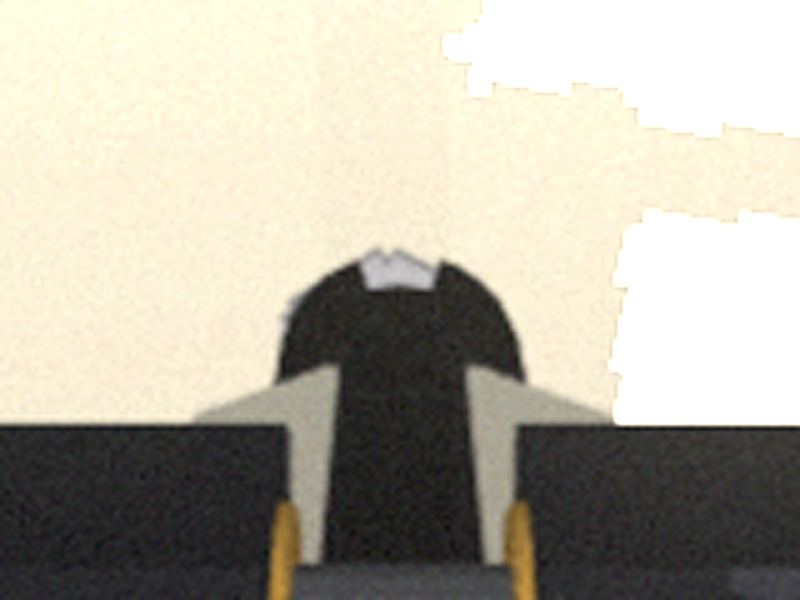

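```bash
python3 -m creep '[[[-0.02,-0.04,0,0,0,-2,-1],[-0.02,-0.04,0,0,0,-3,-1],[-0.02,-0.04,0,0,0,-3,-1]]]'
python3 -c "
from h import *
s=arm.observe();M=R.from_rotvec(s['ee_rot']).as_matrix();print(s['force'],s['ft_torque'],np.degrees(np.arctan2(M[1,0],M[0,0])))"
```

```text
clock: 18.4
position: [0.5884, 0.1585, 0.1235]
ee_rot: [2.072, 2.359, 0.002]
force: [-0.0, -2.5, 12.0]
width: 0.104
[-0.01743911 -2.54746222 11.95069656] [-0.63784379  0.09929555  0.02548477] 97.41206834921002
```

```bash
python3 -m creep '[[[0,-0.02,0.1,0,0,0,-1],[0,-0.03,0.2,0,0,0,-1],[0,-0.03,0.3,0,0,0,-1],[0,-0.03,0.3,0,0,0,-1]]]'
python3 -m creep '[[[0,0,0.1,0,0,0,-1],[0,0,0.15,0,0,0,-1],[0,0,0.15,0,0,0,-1]]]'
```

```text
clock: 18.8
position: [0.5882, 0.1586, 0.1262]
ee_rot: [2.071, 2.36, 0.002]
force: [0.9, -1.1, 8.8]
width: 0.103
clock: 19.1
position: [0.588, 0.1585, 0.1274]
ee_rot: [2.071, 2.36, 0.002]
force: [-0.1, -1.3, 6.5]
width: 0.101
```

```bash
python3 -m creep '[[[0,0,0.1,0,0,0,-1],[0,0,0.1,0,0,0,-1]]]'
python3 -m creep '[[[0,0,0.1,0,0,0,-1],[0,0,0.1,0,0,0,-1]]]'
python3 - <<'E'
from h import *
im,m,s=snap('wrist','w_wrist');i2=snap('side','w_side')[0]
M=R.from_rotvec(s['ee_rot']).as_matrix();print(s['force'],s['ft_torque'],np.degrees(np.arctan2(M[1,0],M[0,0])))
a=np.clip(cv2.resize(im[150:270,183:343],(400,300),interpolation=cv2.INTER_CUBIC).astype(float)*1.8,0,255).astype('uint8')
b=cv2.resize(i2[120:180,220:300],(400,300),interpolation=cv2.INTER_CUBIC)
cv2.imwrite('pics/w_c.png',np.hstack([a,b]))
E
```

```text
clock: 19.3
position: [0.5878, 0.1585, 0.1278]
ee_rot: [2.072, 2.361, 0.001]
force: [1.9, -0.2, 1.7]
width: 0.104
clock: 19.5
position: [0.5876, 0.1584, 0.1281]
ee_rot: [2.072, 2.361, -0.0]
force: [4.1, -0.3, -6.4]
width: 0.103
[ 4.07377313 -0.32374403 -6.37024862] [-0.11688375 -1.36704317  0.05756714] 97.46648132711174
```

View pics/w_c.png

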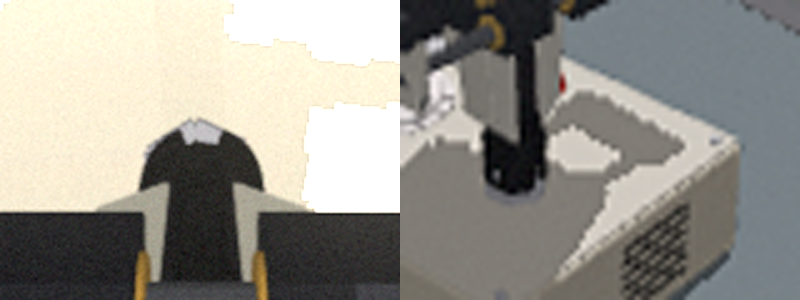

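```bash
python3 -m creep '[[[0,0,-0.1,0,0,0,-1],[0.0,0,-0.12,0,0,0,-1],[0.0,0,-0.12,0,0,0,-1],[0.0,0,-0.12,0,0,0,-1],[0,0,-0.12,0,0,0,-1]]]'
python3 - <<'E'
from h import *
for n in('side','top'): snap(n,'z_'+n)
im,m,s=snap('wrist','z_wrist');M=R.from_rotvec(s['ee_rot']).as_matrix();print(s['position'],s['force'],s['ft_torque'],np.degrees(np.arctan2(M[1,0],M[0,0])),s['width'])
a=cv2.imread('pics/a_top.png').astype(int);b=cv2.imread('pics/z_top.png').astype(int)
d=np.abs(a-b).max(2)
for n,(x,y,w,h) in dict(sel=(130,160,35,32),meter=(238,96,74,46),driver=(270,245,75,22),rack=(340,180,30,45)).items(): print(n,(d[y:y+h,x:x+w]>60).sum())
cv2.imwrite('pics/z_cmp.png',np.vstack([np.hstack([cv2.resize(i[90:270,110:370].astype('uint8'),(400,277)) for i in(a,b)])]))
E
```

```text
clock: 20.1
position: [0.5876, 0.1586, 0.1277]
ee_rot: [2.072, 2.361, 0.001]
force: [4.4, -2.2, 1.8]
width: 0.101
[0.58763993 0.15860032 0.12773415] [ 3.79455645 -2.04405343  2.69436596] [-0.5896634  -1.03490364  0.00314804] 97.46982201168287 0.10044091083437927
sel 672
meter 0
driver 0
rack 1
```

View pics/z_cmp.png

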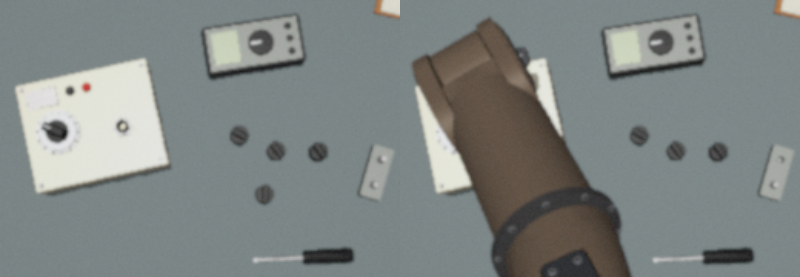

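View pics/z_side.png

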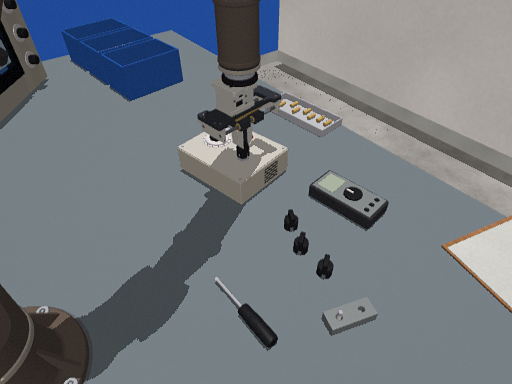

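View pics/z_wrist.png

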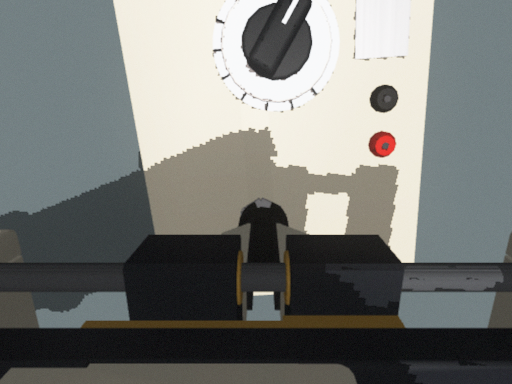

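```bash
python3 -c "
from cell import arm
print(arm.sign_off());s=arm.observe();print(s['clock'],s['force'],s['width'])"
```

```text
the job is handed in; nothing more can be done
None
the job is handed in; nothing more can be done
```

I fitted the long fuse in the holder and let go of it. I then set the nearest cap on the pins, pushed it down, turned it clockwise and eased it into its notch. I handed the job in at about 20 s, still gripping the cap with the force set to 60 N; no verdict is reported.

**Lock:** Pulling up gave about 6 N of resistance with only 0.3 mm of movement, so the cap is seated. The rim is roughly 10.5 mm below the tube top, judged from the tool height, not seen directly. After the pull I eased back down, leaving a residual force of about 5 N on the tool, mostly sideways.

**Turn:** The tool turned the cap about 95° from the pins. Two measurements of the pin direction differ by 0.7° (12.3° and 11.6°), which leaves the cap about 4.5–5° off a quarter turn, inside the 9° allowed.

**Bystanders:** The meter, screwdriver and rack with the short fuse show no change in the top view. The arm hides the selector there. In the last wrist picture it still points the same way, judged by eye.

**Uncertain:** Pose readings wandered by 1–2 mm after moves, so I aligned the parts from the pictures. The offset I estimated between the cap's axis and the tool was too large, and it caused about 3 N of side force during the turn, which I partly corrected.

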